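# Seal the dough box

## Robot

A 6-joint arm with a two-finger parallel gripper is mounted at the origin on the work surface. World frame = base frame: x ahead of the robot, y to its left, z up, the work surface at z = 0. Lengths are in mm, angles in degrees, forces in N, time in s.
With the tool pointing down it reaches from about 350 to 850 mm from the base axis. Payload 8.1 kg.
Tool frame: the origin (TCP) lies at the very end of the fingers, on their centre line; the grasp point (between the pads) lies 19 mm behind it (pinch_z is the z of the grasp point in the tool frame, in mm); z points along the fingers, y is the direction in which the jaws open and shut (so a half turn about z gives the same grasp; the last joint's range is limited). The gripper opens to 85 mm and grips with 20 to 120 N. Pads are 22 mm wide; open, the fingers measure 114 mm over their backs; the gripper's body (76 mm by 85 mm) begins 54 mm behind the grasp point. The pads swing forward as they close: fully open they stand 13 mm farther back than shut.
Start: joints at [-80.638, 7.471, 85.268, -0, 87.261, -4.893], TCP at [147.765, -581.525, 231.292] pointing down, gripper open.
Joint ranges: [-169.43, 169.43], [-51.17, 129.36], [1.28, 143.12], [-76.62, 256.62], [0, 156.53], [-152.29, 152.29]. Speed limits (degrees/s): [136.94, 136.94, 159.86, 180, 180, 180].

## Interface

Orientations are given as [roll, pitch, yaw] about the fixed x, y, z axes, in that order (R = Rz(yaw) Ry(pitch) Rx(roll)).
In Python, from bench import * gives the robot as it stands.
- The arm moves only by the shell command python3 -m creep 'ROWS' [FORCE]. ROWS is a JSON object of lists of equal length, an entry for each row: "translation": the shift along the tool's x, y, z in mm, a list of three; "rotation": the turn, a rotation vector about the tool's x, y, z in rad, a list of three; "claw": the finger opening in mm, from 0 to 85.4. In form: {"translation": [[dx, dy, dz], ...], "rotation": [[ax, ay, az], ...], "claw": [claw, ...]}. A call has 1 to 10 rows; each row shifts and turns the commanded pose from where the row before left it, along the tool's axes as they then stand; what a row does not reach is not made up. A row lasts 1/10 s, in which the tool goes at most 50 mm and 8.59 degrees, less where a joint would pass 70% of its speed; a pose out of reach is approached as far as the arm can. A call is refused whole if a number of a shift passes 50 or a number of a turn 0.15, either way. A call with a gripper value outside its range is refused whole. The fingers move at their own pace and stop on an object; FORCE is the grip in N (left out, the last holds). Time passes only in rows, so rows that do not move let the fingers close. It gives the time, the measured TCP pose, the force and the opening at its end, in the units of the state.
- sense(): the state, without advancing time (a new reading comes with each control period).
- snapshot(name): name is "scene" or "top" or "wrist"; returns a dict with "frame" (384x512x3 uint8, red, green, blue), "intrinsics" (3x3 intrinsics, pixels), "dist" ([k1, k2, p1, p2, k3] as OpenCV has them; the pictures are not rectified), "extrinsics" (4x4, takes a point from camera to world coordinates). Camera axes: x right, y up, looking along -z (the intrinsics and any distortion apply to the point x, -y, -z); pixel columns grow to the right and rows downward; lengths in mm; the calibration is good to about 2 mm. A picture is of the moment at which its call begins. There is no depth.
- hand_in(): hands the job in, once; it reports no verdict.
The state is a dict: "time": time; "joint_pos": joint angles; "qd": joint speeds; "joint_efforts": joint torques, N m; "tool_pos": TCP position; "tcp_rot": TCP orientation; "ft_force": force on the tool from outside, world axes, zero at the start; "wrist_torque": the same for the moment, N m; "finger_gap": finger opening in mm.
Only numpy, scipy, OpenCV 4.12 (cv2) and the standard library are available. Lean on these libraries where they do the work, as an engineer would, in place of code of your own. Each camera call takes 0.05 s, during which the arm holds its last target.

## Task

Seal the steel dough box: swing its clamp fully clear of the mouth, put its oblong lid on and press it fully home so it is flush with the rim at both ends, then turn the clamp knob back across so that its tongue locks over the lid. Leave the jar, mug, round pan lid and pepper mill where they stand, and let go of everything at the end.

Things in the scene. Friction and masses are not known exactly. Their poses are not given: they have to be found in the camera images.
- box: open oblong brushed-steel dough box, fixed to the worktop, 124 mm (its x) by 184 mm (its y) outside, 90 mm high, with a slightly flared rim (134 x 194 mm overall). Origin at the centre of its underside, z up. A clamp stands on a lug at the middle of its long -x side
- mouth (a point): centre of the box's mouth at rim height, 90 mm above the box's origin, axes as the box. The mouth is 116 x 176 mm inside: it takes the lid with 3 mm play all round; the top 4 mm of the rim flare outward at 45 degrees as a lead-in. The lid, laid in, rests on two stiff seals with its underside 10 mm below the rim and its top 8 mm proud; pressed home, its top is flush
- seal_left (a joint): rubber seal strip along the inside of the box's short +y end, 0 = up (its top 10 mm below the rim) to 0.008 m = home, against a hard stop. It yields straight down to a push of more than about 9 N, stays where pushed (no spring) and damps fast blows (100 N s/m). Press the lid slowly (15 to 20 mm/s) at each end with 10 to 22 N
- seal_right (a joint): the same at the box's short -y end. Starts up
- lid: the box's lid, loose, 0.35 kg, steel plate over a black rubber skirt, 110 mm (its x) by 170 mm (its y), 18 mm thick, with a raised black bar handle on top. Origin at the centre of its underside, z up. It starts lying flat, right way up, on the worktop. It fits either way round (half turn), its long side along the box's long side
- lid_handle (a point): centre of the lid's bar handle, 43 mm above the lid's underside. The bar is 90 mm long along the lid's y, 16 mm wide (x), 18 mm high (34 to 52 mm above the lid's underside); two feet 12 mm long at its ends
- lid_end_a (a point): point on the lid's top face 68 mm from its centre towards its +y end, 18 mm above its underside: a good place to press, clear of the handle
- lid_end_b (a point): the same at the -y end
- clamp (a joint): clamp angle about its vertical pivot, rad, growing clockwise from above: 0 (stop) = tongue along the box's +y, beside the box, clear of the mouth; 1.57 (stop) = tongue square across the rim along the box's +x, locked. Stiff (0.08 N m), stays where left; starts across the mouth, where it bars the lid. A lid that is not fully home stands in its way
- clamp_grip (a point): on the clamp's pivot, 30 mm above the rim, 85 mm from the box's centre on its -x side; its +y points along the tongue. The black knob is a bar 58 mm long along the tongue, 14 mm wide, from 12 to 42 mm above the rim, centred on the pivot. The steel tongue below it is 16 mm wide, from 3 to 11 mm above the rim, and reaches 50 mm from the pivot
- jar: bystander: glass storage jar, 72 mm across, 140 mm high, loose; origin at its underside
- mug: bystander: white mug, 76 mm across, 85 mm high, handle towards its +y, loose; origin at its underside
- pan_lid: bystander: round steel pan lid with a knob, 130 mm across, 48 mm high, loose; origin at its underside
- mill: bystander: dark wooden pepper mill, 56 mm across, 170 mm high, loose; origin at its underside
Mind the look-alikes: they are no part of the job. Leave any orange or pink look-alike of the lid alone.

How it is judged (in metres and radians):
On the way, in this order (a step that is already met when the one before it is completed fails the run):
1. the clamp is swung clear of the mouth (value of joint clamp below 0.4 rad), for 0.1 s.
2. with the clamp still clear, the lid is in the mouth and pressed home, flush at both ends (horizontal distance between lid and mouth below 0.008 m and z of each of lid_end_a, lid_end_b in the frame of mouth below 0.0025 m and z of lid in the frame of mouth above -0.026 m and angle between lid's own z axis and vertical below 0.06 rad and value of joint clamp below 0.6 rad), for 0.2 s.
At the end, for the whole second after the job is handed in: The lid lies in the mouth (centres within 8 mm in plan), level, both ends flush with the rim to within 2.5 mm; the clamp's tongue is across the lid (clamp beyond 1.25 rad); the lid is at rest and let go; the bystanders are where they stood (horizontal distance between lid and mouth below 0.008 m and z of each of lid_end_a, lid_end_b in the frame of mouth below 0.0025 m and z of lid in the frame of mouth above -0.026 m and angle between lid's own z axis and vertical below 0.06 rad and value of joint clamp above 1.25 rad and linear speed of lid below 0.02 m/s); the robot touches nothing.
It fails at once if the jar is shifted by more than 30 mm or tipped over (distance of jar from where it was at the start of the episode above 0.03 m or angle between jar's own z axis and vertical above 0.4 rad).
It fails at once if the mug is shifted by more than 30 mm or tipped over (distance of mug from where it was at the start of the episode above 0.03 m or angle between mug's own z axis and vertical above 0.4 rad).
It fails at once if the pan lid is shifted by more than 30 mm or tipped over (distance of pan_lid from where it was at the start of the episode above 0.03 m or angle between pan_lid's own z axis and vertical above 0.4 rad).
It fails at once if the mill is shifted by more than 30 mm or tipped over (distance of mill from where it was at the start of the episode above 0.03 m or angle between mill's own z axis and vertical above 0.4 rad).
It also fails if it takes over 72 s, if anything falls off the work surface, if the arm or the gripper's body presses on something with over 40 N, if the wrist force passes 120 N, or if a joint passes its speed limit or range.

## Working session

There is one attempt and no reset: what is moved stays moved. The work goes in short steps, Python scripts to look and compute and a shell command to move; the robot and the scene stay as the last step left them, time stands still between calls to the robot, and variables do not carry over. Pictures are saved under pics/ and viewed, and the job is handed in when it is done.

```bash
ls; mkdir -p pics
python3 - <<'E'
from bench import *
import cv2
for n in ["scene","top","wrist"]:
    s=snapshot(n); cv2.imwrite(f"pics/{n}0.png",s["frame"][:,:,::-1]); print(n,s["intrinsics"],s["dist"],s["extrinsics"])
print(sense())
E
```

```text
pics
scene [[464.40128657   0.         252.15272342]
 [  0.         464.40128657 195.44644681]
 [  0.           0.           1.        ]] [-0.18323462  0.          0.          0.          0.        ] [[ 5.86680412e-01 -5.10260864e-01  6.28840158e-01  1.47655624e+03]
 [ 8.09806999e-01  3.65509252e-01 -4.58928764e-01 -6.62984555e+02]
 [ 4.32649231e-03  7.78483678e-01  6.27649938e-01  1.03602672e+03]
 [ 0.00000000e+00  0.00000000e+00  0.00000000e+00  1.00000000e+00]]
top [[375.63530718   0.         263.17042659]
 [  0.         375.63530718 194.57725605]
 [  0.           0.           1.        ]] [0.00530012 0.         0.         0.         0.        ] [[ 1.79137467e-02  9.91663336e-01 -1.27604569e-01  3.69735279e+02]
 [-9.99757151e-01  1.61274607e-02 -1.50181527e-02 -1.04307010e+01]
 [-1.28350138e-02  1.27842611e-01  9.91711414e-01  1.30633249e+03]
 [ 0.00000000e+00  0.00000000e+00  0.00000000e+00  1.00000000e+00]]
wrist [[283.08000084   0.         248.00871428]
 [  0.         283.08000084 191.29253802]
 [  0.           0.           1.        ]] [0.00864493 0.         0.         0.     
[... 256 characters left out ...]
000000e+00  1.00000000e+00]]
{'time': 0.15, 'joint_pos': array([-8.06361489e+01,  7.50666478e+00,  8.53166741e+01, -7.52021711e-05,
        8.72622806e+01, -4.89194935e+00]), 'qd': array([ 0.00498454, -0.16491056, -0.146337  ,  0.01773127, -0.07203185,
       -0.13959783]), 'joint_efforts': array([ 1.91768493e-03, -5.70065117e+01, -5.01156700e+01, -1.48432850e-04,
        9.58756398e-03, -2.67203305e-06]), 'tool_pos': array([ 147.71125767, -581.07842737,  230.45325849]), 'tcp_rot': array([-1.79914686e+02, -7.22652703e-03,  1.42557987e+01]), 'ft_force': array([1.23353665, 0.24211805, 0.61967333]), 'wrist_torque': array([-0.00151895, -0.0403512 ,  0.02098951]), 'finger_gap': 85.37296548525433}
```

View pics/scene0.png

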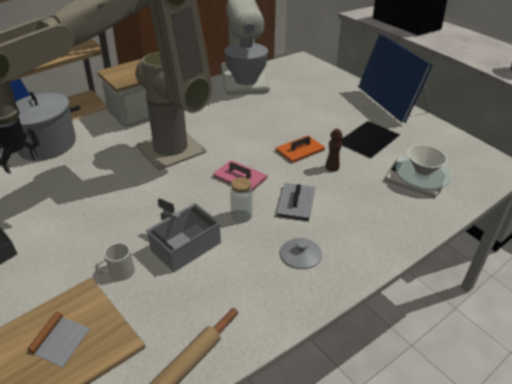

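View pics/top0.png

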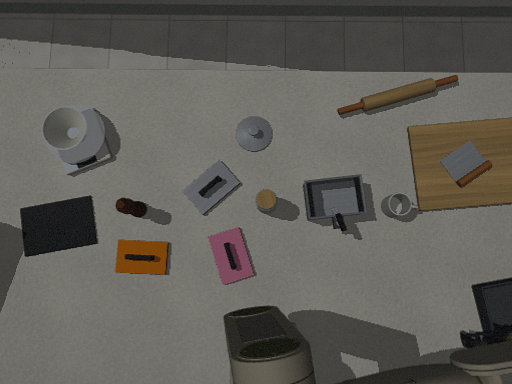

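View pics/wrist0.png

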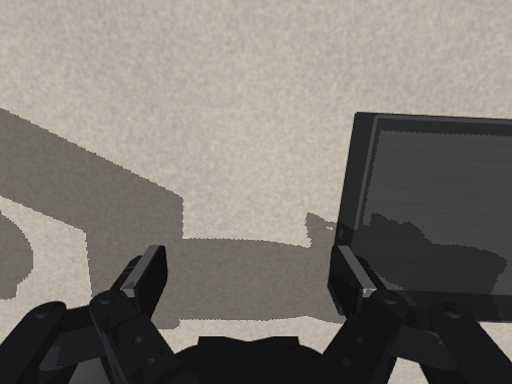

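Top view: the box is at about (335,197) with its clamp at (340,222). There are three lid shapes: grey steel (211,188), orange (142,257) and pink (231,256). The grey one fits the steel description, so I'll enlarge it and the box.

```bash
cat > h.py <<'E'
import numpy as np, cv2
from bench import *
def grab(n): return snapshot(n)
def crop(s,r,sc,fn):
    x0,y0,x1,y1=r; im=cv2.resize(s["frame"][y0:y1,x0:x1,::-1],None,fx=sc,fy=sc,interpolation=cv2.INTER_CUBIC)
    im=cv2.convertScaleAbs(im,alpha=1.4,beta=15)
    for x in range((x0+9)//10*10,x1,10):
        cv2.line(im,(int((x-x0)*sc),0),(int((x-x0)*sc),5),(0,0,255),1)
        if x%20==0: cv2.putText(im,str(x),(int((x-x0)*sc)-10,16),0,.38,(0,0,255),1)
    for y in range((y0+9)//10*10,y1,10):
        cv2.line(im,(0,int((y-y0)*sc)),(5,int((y-y0)*sc)),(0,0,255),1)
        cv2.putText(im,str(y),(6,int((y-y0)*sc)+4),0,.38,(0,0,255),1)
    cv2.imwrite(fn,im)
def pix(s,uv,z):
    """pixel(s) -> world at height z"""
    uv=np.atleast_2d(np.array(uv,float))
    n=cv2.undistortPoints(uv[:,None],s["intrinsics"],np.array(s["dist"]))[:,0]
    d=np.c_[n[:,0],-n[:,1],-np.ones(len(n))]
    E=s["extrinsics"]; d=d@E[:3,:3].T; o=E[:3,3]
    z=np.broadcast_to(z,len(n))
    return o+d*((z-o[2])/d[:,2])[:,None]
def proj(s,P):
    P=np.atleast_2d(np.array(P,float)); E=s["extrinsics"]
    c=(P-E[:3,3])@E[:3,:3]; c=c*[1,-1,-1]
    return cv2.projectPoints(c,np.zeros(3),np.zeros(3),s["intrinsics"],np.array(s["dist"]))[0][:,0]
E
python3 - <<'E'
from h import *
s=grab("top")
crop(s,(170,150,290,240),6.5,"pics/lid1.png")
crop(s,(290,160,420,250),6,"pics/box1.png")
s=grab("scene")
crop(s,(140,170,340,290),4,"pics/sc1.png")
E
```

```text
(no output)
```

View pics/lid1.png

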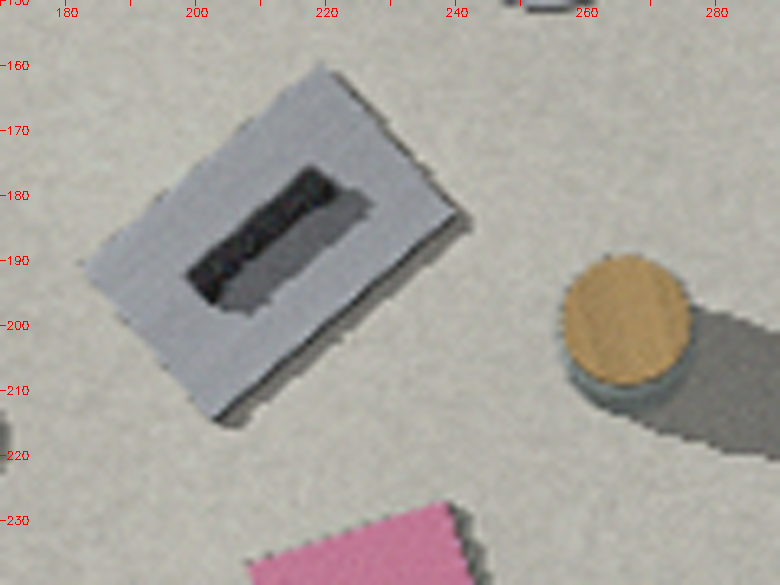

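View pics/box1.png

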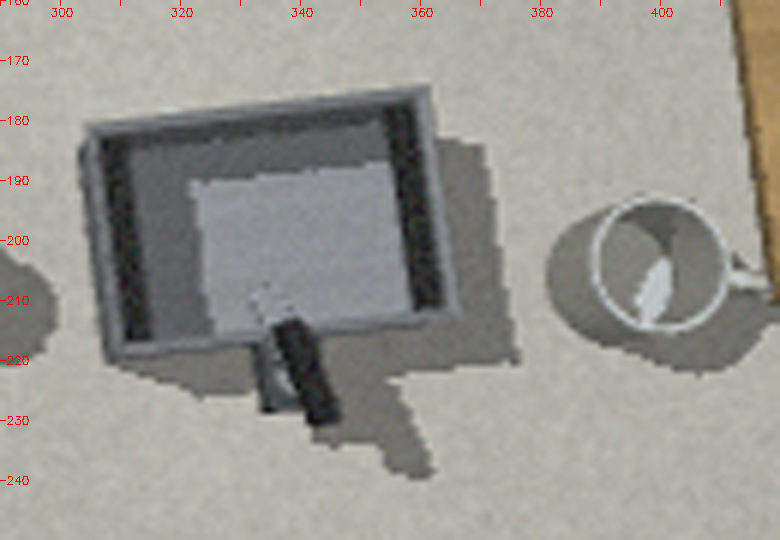

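View pics/sc1.png

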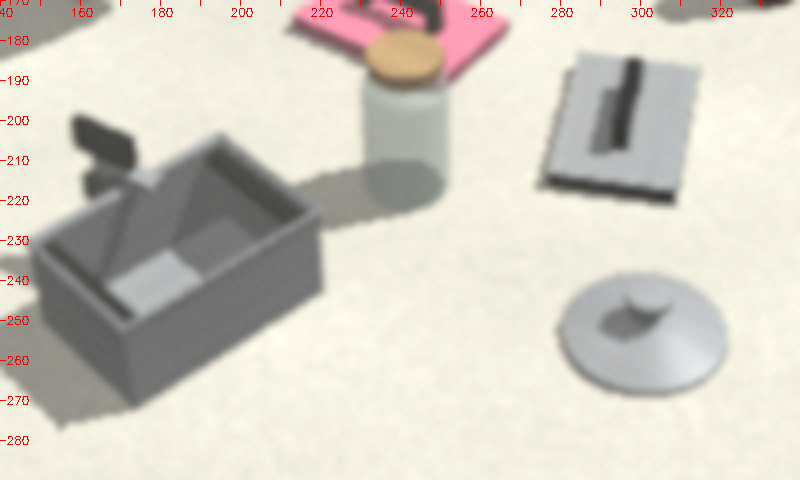

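Run:
```python
from h import *
s=grab("top")
def quad(c,z):
    P=pix(s,c,z)[:,:2]; print(P.round(1).tolist()); print("sides",[round(float(np.linalg.norm(P[i]-P[(i+1)%4])),1) for i in range(4)],"centre",P.mean(0).round(1))
    for i in range(4):
        d=P[(i+1)%4]-P[i]; print(round(float(np.degrees(np.arctan2(d[1],d[0]))),1),end=" ")
    print()
quad([(219.5,160.5),(241,183),(203.5,214.5),(183,191)],18)
quad([(304.5,180.5),(361,174.5),(366,212.5),(307.5,219.5)],90)
P=pix(s,[(337.5,214.5),(343.8,230.2)],132); print("knob",P, P.mean(0))
print("handle",pix(s,[(217.8,176),(201,195)],52).mean(0))
for n,uv,z in [("jar",(266,199),140),("mug",(400,203.5),85),("mill",(124,206),170),("panlid",(254,134),20),("pink",(231,256),18)]: print(n,pix(s,uv,z))
```

```text
[[653.4, 164.3], [574.8, 86.8], [463.0, 213.2], [543.5, 287.6]]
sides [110.3, 168.7, 109.6, 165.2] centre [558.7 188. ]
-135.4 131.5 42.8 -48.3 
[[574.9, -126.6], [597.7, -311.2], [473.2, -325.4], [447.4, -136.7]]
sides [186.1, 125.3, 190.5, 128.0] centre [ 523.3 -225. ]
-83.0 -173.5 97.8 4.6 
knob [[ 461.90168242 -225.8421463   132.        ]
 [ 413.40680868 -244.97928524  132.        ]] [ 437.65424555 -235.41071577  132.        ]
handle [559.23470428 190.96310476  52.        ]
jar [[506.01533408  -1.86228514 140.        ]]
mug [[ 504.87638437 -437.2677086    85.        ]]
mill [[473.91229147 430.71089801 170.        ]]
panlid [[750.11115087  45.25077438  20.        ]]
pink [[323.81462646 114.37351435  18.        ]]
```

The grey lid's edges (about 110 x 168) and its black bar match the description. The box's edges and the knob (58 mm at the expected pivot) also agree with each other. Box centre is about (523,-225) at yaw 7°, and the clamp is at about 1.3 rad. I'll move above the knob.

```bash
cat >> h.py <<'E'
from scipy.spatial.transform import Rotation as Ro
def plan(p,yaw):
    s=sense(); R=Ro.from_euler('xyz',s['tcp_rot'],degrees=True)
    d=R.inv().apply(np.array(p,float)-s['tool_pos'])
    rv=(R.inv()*Ro.from_euler('xyz',[180,0,yaw],degrees=True)).as_rotvec()
    print("t",s['time'],"pos",s['tool_pos'].round(1),"rot",s['tcp_rot'].round(2),"q6",s['joint_pos'][5].round(1),"gap",round(s['finger_gap'],1),"F",s['ft_force'].round(1))
    print("shift(tool)",d.round(1),"rotvec",rv.round(3))
E
python3 -m creep '{"translation":[[20,-14,0],[38,-27,0],[38,-27,0],[38,-27,0],[38,-27,0],[38,-27,0],[38,-27,0],[38,-27,0],[38,-27,0],[38,-27,0]],"rotation":[[0,0,0],[0,0,0],[0,0,0],[0,0,0],[0,0,0],[0,0,0],[0,0,0],[0,0,0],[0,0,0],[0,0,-0.126]],"claw":[85,85,85,85,85,85,85,85,85,85]}'
python3 - <<'E'
from h import *
s=grab("wrist"); cv2.imwrite("pics/w1.png",s["frame"][:,:,::-1])
plan([438,-235.4,160],21.5)
print(proj(s,[[438,-235.4,132]]))
E
```

```text
time: 1.3
tool_pos: [436.3, -241.7, 231.6]
tcp_rot: [180.0, -0.0, 21.5]
ft_force: [1.2, -0.4, 0.3]
finger_gap: 84.9
t 1.35 pos [ 440.1 -236.3  231.5] rot [-179.9    -0.23   22.38] q6 33.3 gap 85.1 F [ 1.   5.2 -0.3]
shift(tool) [-1.9 -1.5 71.5] rotvec [-0.002 -0.004  0.015]
[[241.68040801 188.23233985]]
```

View pics/w1.png

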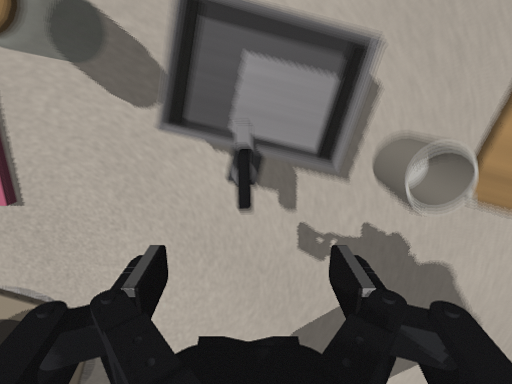

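The wrist view shows the knob from (243,148) to (245,208), slightly motion-blurred. I'll settle and measure again.

```bash
python3 -m creep '{"translation":[[0,0,0],[0,0,0]],"rotation":[[0,0,0],[0,0,0]],"claw":[85,85]}'
python3 - <<'E'
from h import *
s=grab("wrist"); crop(s,(150,0,400,220),3,"pics/w2.png")
plan([438,-235.4,160],21.5)
print(proj(s,[[438,-235.4,132]]))
E
```

```text
time: 1.55
tool_pos: [435.2, -243.3, 231.2]
tcp_rot: [180.0, 0.0, 21.5]
ft_force: [0.5, 0.1, -0.0]
finger_gap: 85.1
t 1.6 pos [ 434.9 -243.9  231.2] rot [1.7999e+02 3.0000e-02 2.1410e+01] q6 33.4 gap 85.0 F [-0.3  0.3  0.7]
shift(tool) [ 6.  -6.8 71.2] rotvec [ 0.     0.    -0.002]
[[240.45046536 186.55031876]]
```

View pics/w2.png

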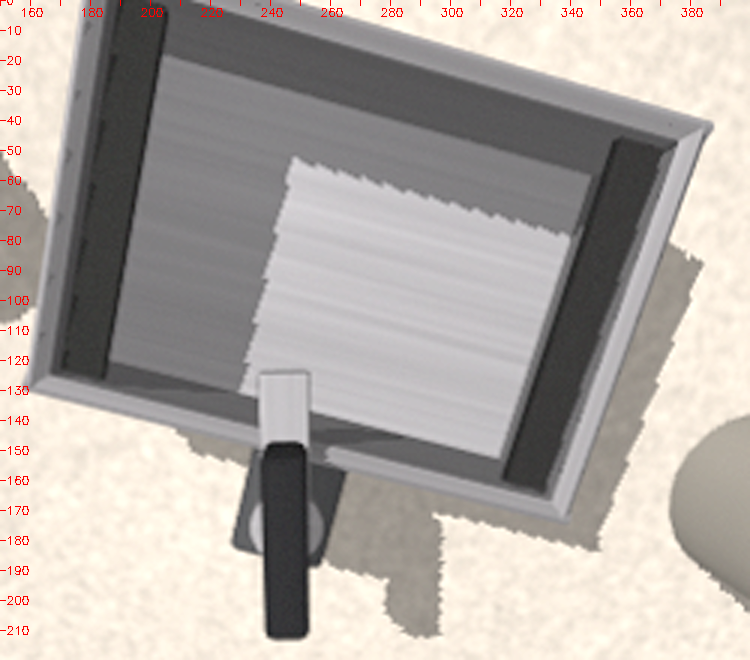

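Run:
```python
from h import *
s=grab("wrist")
P=pix(s,[(244.8,148),(245.5,212)],132)[:,:2]; d=P[0]-P[1]; print("knob",P.round(1),P.mean(0),np.linalg.norm(d),np.degrees(np.arctan2(d[1],d[0])))
Q=pix(s,[(159.5,130),(338.5,173),(387.5,40)],90)[:,:2]; print(Q)
for a,b in((1,0),(1,2)):
    d=Q[b]-Q[a]; print(np.linalg.norm(d),np.degrees(np.arctan2(d[1],d[0])))
c=(Q[0]+Q[2])/2; print("centre",c)
i=pix(s,[(168,122),(332,165),(374,50)],84)[:,:2]; print("inner", (i[0]+i[2])/2,np.linalg.norm(i[0]-i[1]),np.linalg.norm(i[2]-i[1]))
```

```text
knob [[ 471.3 -227.1]
 [ 416.4 -249.1]] [ 443.85694115 -238.10650236] 59.20011777055409 21.75395528409667
[[ 450.50244875 -144.71339207]
 [ 475.53879219 -328.87108383]
 [ 601.06970749 -313.31480755]]
185.85175255671092 97.74192991232059
126.49113972425532 7.0642989576798785
centre [ 525.78607812 -229.01409981]
inner [ 525.6080763  -228.51037415] 173.19999531668012 112.02830112579775
```

Run:
```python
from h import *
s=grab("scene")
crop(s,(135,185,235,275),8,"pics/sc2.png")
```

```text
(no output)
```

View pics/sc2.png

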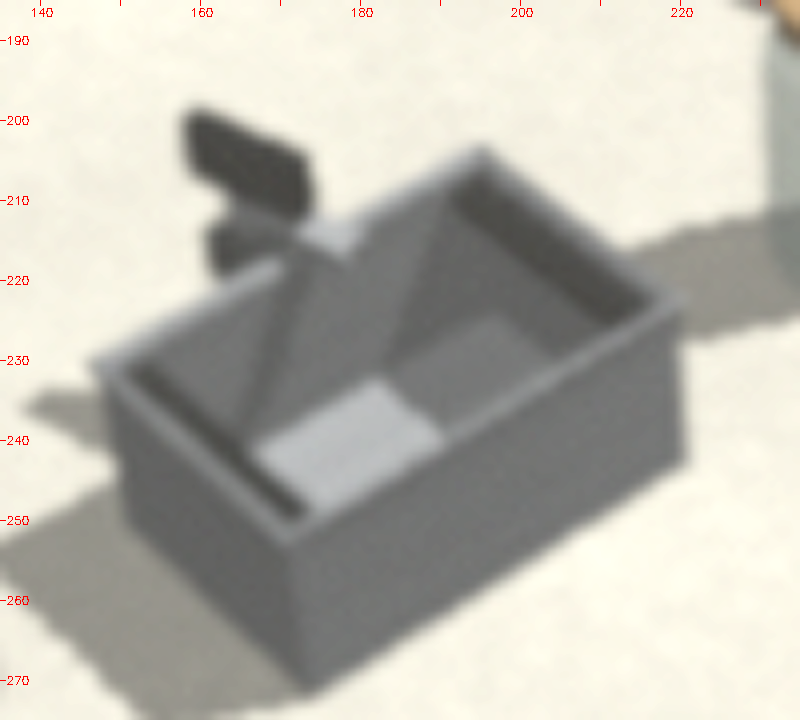

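Run:
```python
from h import *
s=grab("scene")
Q=pix(s,[(147,230.5),(195,203),(221,222),(170.8,253)],90)[:,:2]; print(Q.round(1),Q.mean(0))
for a,b in((0,1),(3,2),(0,3),(1,2)):
    d=Q[b]-Q[a]; print(np.linalg.norm(d),np.degrees(np.arctan2(d[1],d[0])))
P=pix(s,[(173.2,204.5),(159,198.7)],132); print(P,P.mean(0))
crop(s,(80,60,280,260),4,"pics/sc3.png"); print(proj(s,[sense()['tool_pos']]))
plan([440.5,-237,160],21.7)
```

```text
[[ 480.8 -325.1]
 [ 453.7 -141.9]
 [ 577.6 -123.4]
 [ 604.8 -310.8]] [ 529.2522824  -225.30787893]
185.26696618956998 98.41711742686098
189.41676623334345 98.2608147402129
124.83996813014208 6.586923173833411
125.2931157173517 8.49120855979187
[[ 466.52263353 -222.89022522  132.        ]
 [ 415.9871237  -245.65385959  132.        ]] [ 441.25487861 -234.2720424   132.        ]
[[158.20635761 175.62755664]]
t 1.75 pos [ 434.6 -244.4  231.3] rot [1.800e+02 1.000e-02 2.133e+01] q6 33.4 gap 84.9 F [ 0.   0.9 -0.3]
shift(tool) [ 8.2 -4.8 71.3] rotvec [ 0.     0.    -0.006]
```

View pics/sc3.png

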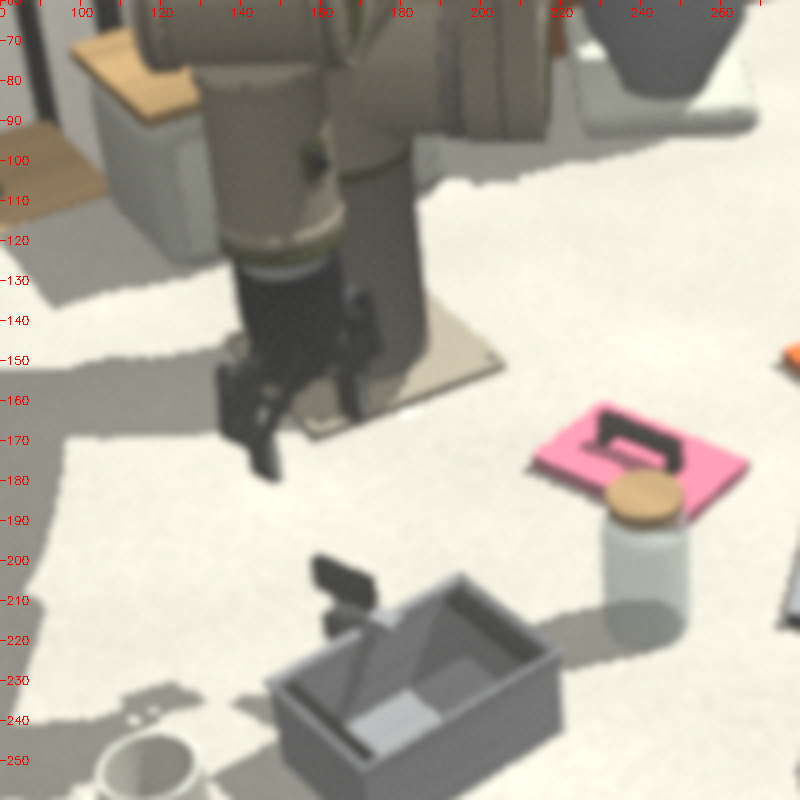

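```bash
python3 -m creep '{"translation":[[9,-5.5,0],[0,0,20],[0,0,20],[0,0,20],[0,0,0],[0,0,0]],"rotation":[[0,0,0],[0,0,0],[0,0,0],[0,0,0],[0,0,0],[0,0,0]],"claw":[50,50,50,50,50,50]}' 30
python3 - <<'E'
from h import *
s=grab("wrist"); crop(s,(100,100,400,320),2.6,"pics/w3.png")
plan([441,-236,106],21.7)
E
```

```text
time: 2.35
tool_pos: [441.6, -234.8, 171.5]
tcp_rot: [-180.0, 0.0, 21.4]
ft_force: [-0.3, 0.5, 1.2]
finger_gap: 49.7
t 2.4 pos [ 442.1 -235.2  172.3] rot [ 1.7996e+02 -4.0000e-02  2.1450e+01] q6 34.7 gap 49.9 F [-0.2  0.2 -0.1]
shift(tool) [-1.4  0.3 66.3] rotvec [ 0.001 -0.001 -0.004]
```

View pics/w3.png

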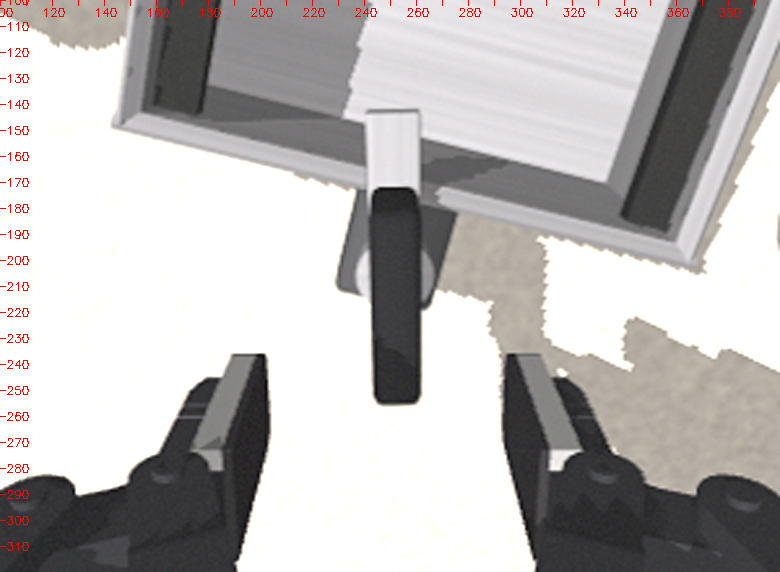

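Run:
```python
from h import *
s=grab("wrist")
P=pix(s,[(251.5,172.5),(252.5,254)],132)[:,:2]; d=P[0]-P[1]; print("knob",P.round(1),P.mean(0),np.linalg.norm(d),np.degrees(np.arctan2(d[1],d[0])))
Q=pix(s,[(142.5,147),(371,203)],90)[:,:2]; d=Q[0]-Q[1];print(Q,np.linalg.norm(d),np.degrees(np.arctan2(d[1],d[0])))
m=pix(s,[(202,236),(295.5,236)],172)[:,:2]; print("tips",m,m.mean(0),sense()['tool_pos'])
```

```text
knob [[ 474.6 -225.4]
 [ 417.5 -248.8]] [ 446.01209164 -237.08985758] 61.71242183600814 22.280446625684327
[[ 452.49940083 -141.53518734]
 [ 476.7537552  -334.0673096 ]] 194.05383739196802 97.18004890967569
tips [[ 439.73559436 -208.75837596]
 [ 458.83759368 -257.63245334]] [ 449.28659402 -233.19541465] [ 442.38666231 -235.32599823  172.75428259]
```

```bash
python3 -m creep '{"translation":[[-1,1.5,6],[0,0,15],[0,0,15],[0,0,15],[0,0,14],[0,0,0],[0,0,0]],"rotation":[[0,0,-0.005],[0,0,0],[0,0,0],[0,0,0],[0,0,0],[0,0,0],[0,0,0]],"claw":[50,50,50,50,50,50,50]}' 30
python3 - <<'E'
from h import *
s=grab("wrist"); crop(s,(100,100,400,320),2.6,"pics/w4.png")
plan([441,-236,106],21.7)
E
```

```text
time: 3.15
tool_pos: [440.9, -236.4, 105.6]
tcp_rot: [-179.9, 0.0, 21.8]
ft_force: [0.2, 0.1, 0.6]
finger_gap: 50.0
t 3.2 pos [ 441.5 -236.7  106.5] rot [ 1.7999e+02 -1.0000e-02  2.1760e+01] q6 34.2 gap 49.6 F [0.6 0.3 0.1]
shift(tool) [-0.2 -0.9  0.5] rotvec [ 0.    -0.     0.001]
```

View pics/w4.png

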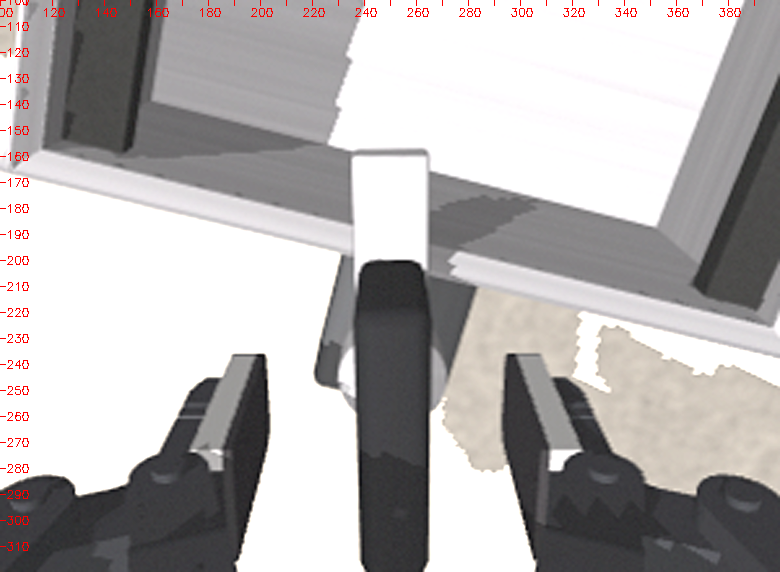

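```bash
python3 -m creep '{"translation":[[0,1.5,0],[0,0,0],[0,0,0],[0,0,0],[0,0,0],[0,0,0],[0,0,0]],"rotation":[[0,0,0],[0,0,0],[0,0,0],[0,0,0],[0,0,0],[0,0,0],[0,0,0]],"claw":[40,25,10,5,5,5,5]}' 30
python3 - <<'E'
from h import *
for i in range(2):
    s=grab("wrist"); st=sense(); print(st['ft_force'].round(1), st['wrist_torque'].round(2),st['finger_gap'])
crop(s,(100,100,400,320),2.6,"pics/w5.png")
plan([441,-236,106],21.7)
E
```

```text
time: 3.9
tool_pos: [442.0, -237.5, 107.1]
tcp_rot: [-180.0, -0.0, 21.8]
ft_force: [-1.9, 4.7, 6.9]
finger_gap: 13.6
[-2.8  4.8  6.4] [0.74 0.42 0.05] 13.572219631117246
[-1.9  5.   5.6] [0.69 0.44 0.02] 14.040412398055613
t 4.0 pos [ 442.  -237.5  107.1] rot [-1.7997e+02 -3.0000e-02  2.1780e+01] q6 34.1 gap 14.0 F [-1.9  5.   5.6]
shift(tool) [-0.4 -1.8  1.1] rotvec [-0.001 -0.001  0.001]
```

View pics/w5.png

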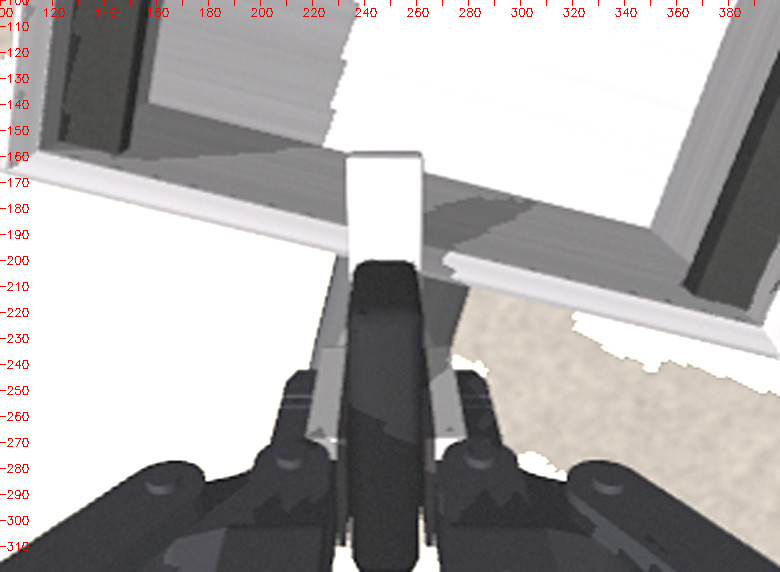

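```bash
python3 -m creep '{"translation":[[0,-0.5,-2],[0,0,-1],[0,0,0]],"rotation":[[0,0,0],[0,0,0],[0,0,0]],"claw":[5,5,5]}' 30
python3 - <<'E'
from h import *
for i in range(2):
    s=grab("top"); st=sense(); print(st['ft_force'].round(1), st['wrist_torque'].round(2),st['finger_gap'],st['tool_pos'].round(1))
E
```

```text
time: 4.3
tool_pos: [441.8, -237.4, 107.4]
tcp_rot: [-180.0, -0.0, 21.8]
ft_force: [10.3, -5.2, -20.0]
finger_gap: 13.3
[ 10.9  -4.2 -19.7] [-0.7  -1.71  0.1 ] 13.627838683695488 [ 441.8 -237.4  107.4]
[  9.6  -4.2 -20.1] [-0.76 -1.67  0.1 ] 13.154978344950782 [ 441.8 -237.3  107.4]
```

```bash
python3 -m creep '{"translation":[[0,0.2,1.2],[0,0,1],[0,0,0]],"rotation":[[0,0,0],[0,0,0],[0,0,0]],"claw":[5,5,5]}' 30
python3 - <<'E'
from h import *
for i in range(1):
    s=grab("top"); st=sense(); print(st['ft_force'].round(1), st['wrist_torque'].round(2),st['finger_gap'],st['tool_pos'].round(1))
E
```

```text
time: 4.7
tool_pos: [441.9, -237.5, 107.2]
tcp_rot: [-180.0, -0.0, 21.8]
ft_force: [1.9, 3.7, -1.8]
finger_gap: 13.2
[ 2.5  3.  -1.8] [ 0.5  -0.34  0.06] 13.630893252508624 [ 441.9 -237.4  107.2]
```

```bash
python3 -m creep '{"translation":[[0,0,0],[0,0,0],[0,0,0],[0,0,0],[0,0,0]],"rotation":[[0,0,-0.05],[0,0,-0.1],[0,0,-0.1],[0,0,-0.1],[0,0,-0.05]],"claw":[5,5,5,5,5]}' 30
python3 - <<'E'
from h import *
for i in range(1):
    s=grab("top"); st=sense(); print(st['ft_force'].round(1), st['wrist_torque'].round(2),st['finger_gap'],st['tool_pos'].round(1),st['tcp_rot'].round(1))
E
```

```text
time: 5.25
tool_pos: [441.8, -237.2, 107.2]
tcp_rot: [-180.0, -0.0, 44.9]
ft_force: [1.1, 5.4, -1.0]
finger_gap: 13.0
[0.7 5.2 0.3] [ 0.8  -0.19  0.03] 13.133025463219184 [ 441.7 -237.2  107.2] [-180.   -0.   45.]
```

Turning freely; continuing the swing.

```bash
python3 -m creep '{"translation":[[0,0,0],[0,0,0],[0,0,0],[0,0,0],[0,0,0],[0,0,0],[0,0,0],[0,0,0]],"rotation":[[0,0,-0.08],[0,0,-0.12],[0,0,-0.12],[0,0,-0.12],[0,0,-0.12],[0,0,-0.12],[0,0,-0.1],[0,0,-0.05]],"claw":[5,5,5,5,5,5,5,5]}' 30
python3 - <<'E'
from h import *
for i in range(1):
    s=grab("top"); st=sense(); print(st['ft_force'].round(1), st['wrist_torque'].round(2),st['finger_gap'],st['tool_pos'].round(1),st['tcp_rot'].round(1),st['joint_pos'].round(1))
E
```

```text
time: 6.1
tool_pos: [441.1, -237.0, 107.2]
tcp_rot: [-179.9, -0.1, 92.5]
ft_force: [-2.7, 6.5, 2.9]
finger_gap: 13.3
[-2.9  6.6  2.8] [1.07 0.37 0.05] 13.460514346716998 [ 441.1 -236.9  107.2] [-1.799e+02 -1.000e-01  9.260e+01] [-34.1  -2.3 108.7   0.   73.8 -36.7]
```

```bash
python3 -m creep '{"translation":[[0,0,0],[0,0,0],[0,0,0],[0,0,-20],[0,0,-40],[0,0,-40],[0,0,-20],[0,0,0],[0,0,0]],"rotation":[[0,0,0],[0,0,0],[0,0,0],[0,0,0],[0,0,0],[0,0,0],[0,0,0],[0,0,0],[0,0,0]],"claw":[30,50,50,50,50,50,50,50,50]}' 30
python3 - <<'E'
from h import *
s=grab("wrist"); crop(s,(0,0,512,384),1.5,"pics/w6.png")
plan([559,189.5,230],131.6)
s=grab("top"); crop(s,(290,160,420,250),6,"pics/t6.png")
E
```

```text
time: 7.05
tool_pos: [441.9, -238.1, 227.2]
tcp_rot: [180.0, 0.0, 92.2]
ft_force: [0.4, 0.4, -0.2]
finger_gap: 49.9
t 7.1 pos [ 441.4 -237.6  226.1] rot [-1.7994e+02 -3.0000e-02  9.2220e+01] q6 -36.4 gap 49.9 F [-0.3  0.4 -0.1]
shift(tool) [422.2 134.1  -3.8] rotvec [-0.001 -0.001 -0.687]
```

View pics/w6.png

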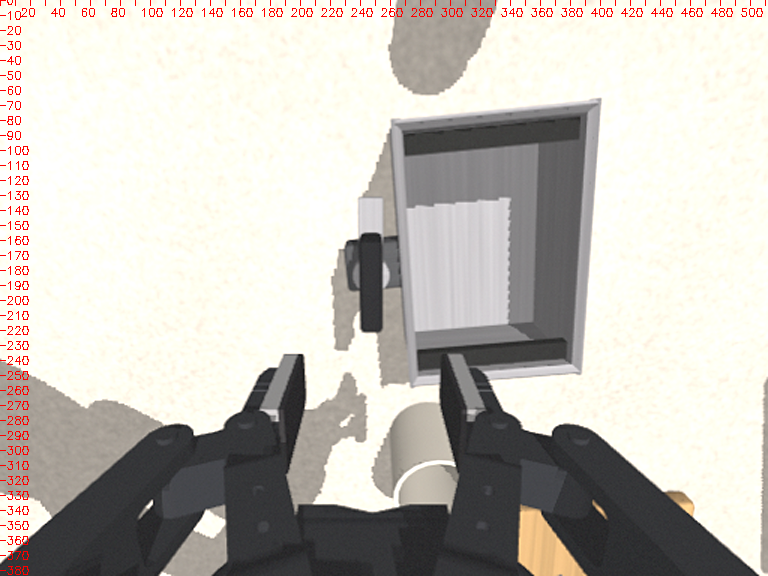

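View pics/t6.png

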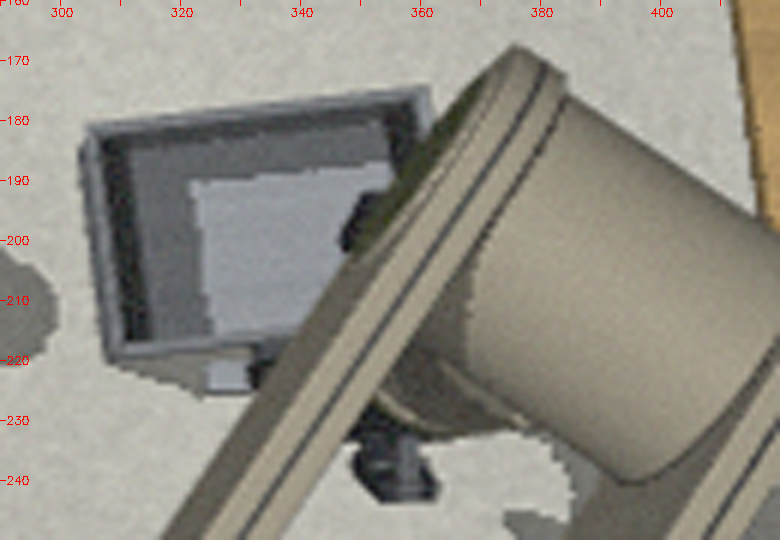

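The clamp is now clear, beside the box: in the wrist view the knob runs (247,155)–(248,220) and the tongue points along box +y. Next, the lid.

```bash
python3 - <<'E'
from h import *
s=grab("wrist"); k=s["extrinsics"]
P=pix(s,[(247,155.5),(248,220)],132)[:,:2]; d=P[0]-P[1]; print("knob",P.mean(0),np.linalg.norm(d),np.degrees(np.arctan2(d[1],d[0])))
Q=pix(s,[(262,79.5),(400,66),(388.5,250),(275.5,257.5)],90)[:,:2]; print("box",Q.round(1),Q.mean(0))
for a,b in((0,1),(3,2),(3,0),(2,1)):
    d=Q[b]-Q[a]; print(np.linalg.norm(d),np.degrees(np.arctan2(d[1],d[0])))
E
python3 -m creep '{"translation":[[20,6,-4],[44,14,0],[44,14,0],[44,14,0],[44,14,0],[44,14,0],[44,14,0],[44,14,0],[44,14,0],[44,14,0]],"rotation":[[0,0,0],[0,0,0],[0,0,0],[0,0,0],[0,0,0],[0,0,0],[0,0,0],[0,0,0],[0,0,0],[0,0,0]],"claw":[50,50,50,50,50,50,50,50,50,50]}'
python3 -m creep '{"translation":[[6,2,0],[0,0,0],[0,0,0],[0,0,0],[0,0,0],[0,0,0],[0,0,0],[0,0,0]],"rotation":[[0,0,-0.137],[0,0,-0.137],[0,0,-0.137],[0,0,-0.137],[0,0,-0.137],[0,0,0],[0,0,0],[0,0,0]],"claw":[50,50,50,50,50,50,50,50]}'
python3 - <<'E'
from h import *
s=grab("wrist"); crop(s,(100,30,400,260),2.6,"pics/w7.png")
plan([559,189.5,100],131.6)
E
```

```text
knob [ 440.71978321 -232.9153859 ] 59.26405872932157 92.96767705078527
box [[ 450.4 -140.8]
 [ 573.7 -125.2]
 [ 599.5 -311.2]
 [ 475.3 -325.8]] [ 524.71780508 -225.75222985]
124.27610528100072 7.241922203335352
124.99215518742785 6.66591509133977
186.59021843640085 97.69007629076252
187.8535876348855 97.90354289973268
time: 8.2
tool_pos: [556.9, 184.9, 229.4]
tcp_rot: [-179.9, 0.0, 92.2]
ft_force: [0.5, -1.9, 0.9]
finger_gap: 49.9
time: 9.0
tool_pos: [558.9, 189.0, 230.5]
tcp_rot: [-179.9, -0.0, 131.3]
ft_force: [-0.5, 0.2, -0.5]
finger_gap: 50.0
t 9.05 pos [559.1 189.  230.7] rot [-1.7997e+02 -2.0000e-02  1.3133e+02] q6 -27.6 gap 50.5 F [-0.1 -0.1 -0.1]
shift(tool) [  0.3   0.3 130.7] rotvec [-0.001 -0.    -0.005]
```

View pics/w7.png

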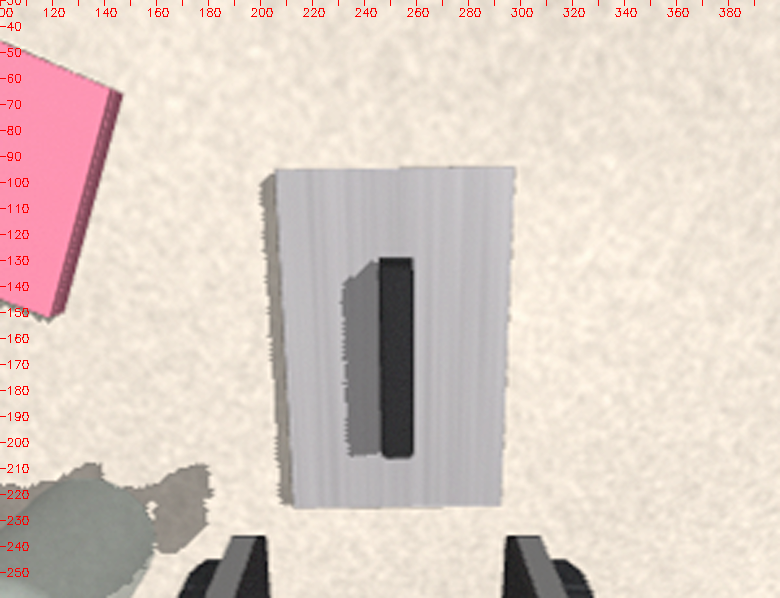

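The grey steel plate, (205,95)–(298,94)–(292,225)–(212,226), with its black bar from (252,129) to (252,206) is the real lid. Only the pink look-alike is nearby, at the left.

Run:
```python
from h import *
s=grab("wrist")
P=pix(s,[(252,128.5),(252.3,206)],52)[:,:2]; d=P[0]-P[1]; print("bar",P.mean(0),np.linalg.norm(d),np.degrees(np.arctan2(d[1],d[0])))
Q=pix(s,[(205.5,95),(298.3,93.5),(292.5,224.5),(212,225.5)],18)[:,:2]; print("lid",Q.round(1),Q.mean(0))
for a,b in((0,1),(3,2),(3,0),(2,1)):
    d=Q[b]-Q[a]; print(np.linalg.norm(d),np.degrees(np.arctan2(d[1],d[0])))
t=grab("scene"); crop(t,(260,170,350,230),8,"pics/s7.png")
plan([558.9,190,100],131.6)
```

```text
bar [561.77877342 193.14712808] 92.45914601697946 131.74371755894123
lid [[466.2 218.1]
 [547.9 291.9]
 [661.2 165.1]
 [579.   90.9]] [563.59298867 191.51503964]
110.07340289728462 42.13240538097795
110.72683827110531 42.08635283095082
169.99987339828687 131.5670161368622
170.08367855459645 131.7874113444672
t 9.15 pos [559.2 189.1 231. ] rot [-179.99   -0.    131.39] q6 -27.7 gap 50.1 F [ 0.1 -0.7 -0.1]
shift(tool) [  0.8   0.4 131. ] rotvec [-0.    -0.    -0.004]
```

View pics/s7.png

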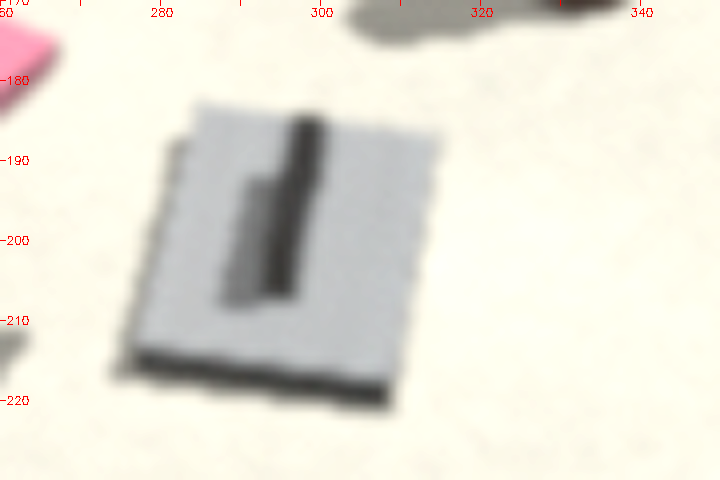

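```bash
python3 -m creep '{"translation":[[-3,3.5,10],[0,0,36],[0,0,40],[0,0,40],[0,0,28],[0,0,0],[0,0,0],[0,0,0]],"rotation":[[0,0,-0.005],[0,0,0],[0,0,0],[0,0,0],[0,0,0],[0,0,0],[0,0,0],[0,0,0]],"claw":[50,50,50,50,50,50,50,50]}' 40
python3 - <<'E'
from h import *
s=grab("wrist"); crop(s,(100,30,400,320),2,"pics/w8.png")
plan([559,189.5,24],131.6)
E
```

```text
time: 9.95
tool_pos: [565.5, 189.6, 79.5]
tcp_rot: [179.8, 0.1, 131.8]
ft_force: [0.2, -0.6, -0.4]
finger_gap: 49.9
t 10.0 pos [565.7 189.7  79.8] rot [1.7978e+02 1.1000e-01 1.3176e+02] q6 -28.2 gap 49.8 F [ 1.3 -0.4 -0.1]
shift(tool) [ 4.5 -5.3 55.8] rotvec [0.004 0.002 0.003]
```

View pics/w8.png

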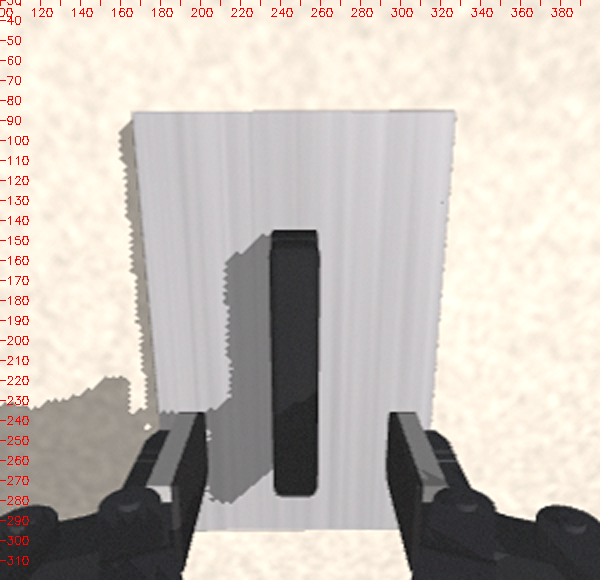

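```bash
python3 -m creep '{"translation":[[0,-0.5,14],[0,0,14],[0,0,14],[0,0,12],[0,0,0],[0,0,0]],"rotation":[[0.004,0,0],[0,0,0],[0,0,0],[0,0,0],[0,0,0],[0,0,0]],"claw":[50,50,50,50,50,50]}' 60
python3 - <<'E'
from h import *
s=grab("wrist"); crop(s,(100,30,400,320),2,"pics/w9.png")
plan([559,189.5,26],131.6)
E
```

```text
time: 10.6
tool_pos: [562.8, 188.6, 22.3]
tcp_rot: [-179.7, -0.0, 131.8]
ft_force: [0.3, -0.3, -0.1]
finger_gap: 50.2
t 10.65 pos [563.4 188.8  23.1] rot [-179.77   -0.    131.77] q6 -28.1 gap 50.4 F [0.3 0.6 0.2]
shift(tool) [ 3.5 -2.9 -2.8] rotvec [-0.004 -0.     0.003]
```

View pics/w9.png

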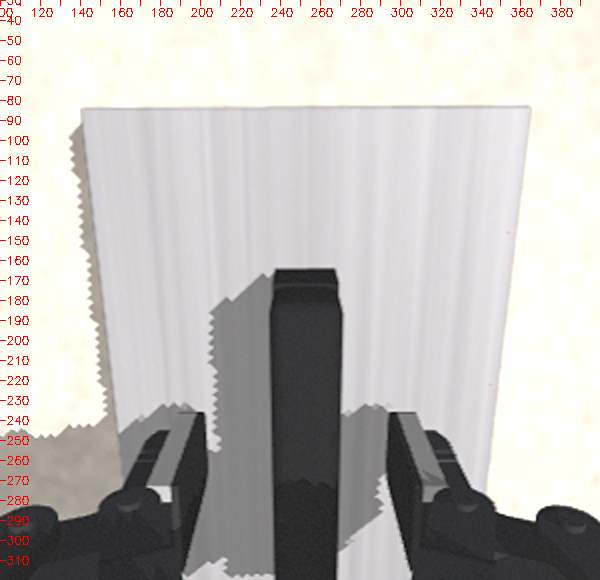

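```bash
python3 -m creep '{"translation":[[0,1.5,-2],[0,0,0],[0,0,0],[0,0,0],[0,0,0],[0,0,0],[0,0,0]],"rotation":[[-0.004,0,0],[0,0,0],[0,0,0],[0,0,0],[0,0,0],[0,0,0],[0,0,0]],"claw":[35,20,8,8,8,8,8]}' 60
python3 - <<'E'
from h import *
s=grab("wrist"); crop(s,(100,30,400,320),2,"pics/w10.png")
plan([559,189.5,26],131.6)
E
```

```text
time: 11.35
tool_pos: [565.3, 190.0, 26.3]
tcp_rot: [179.9, 0.1, 131.8]
ft_force: [-0.6, -0.8, 6.4]
finger_gap: 14.8
t 11.4 pos [565.4 190.   26.4] rot [1.7990e+02 6.0000e-02 1.3177e+02] q6 -28.1 gap 14.9 F [-0.8 -1.5  6.3]
shift(tool) [ 3.9 -5.1  0.3] rotvec [0.002 0.001 0.003]
```

View pics/w10.png

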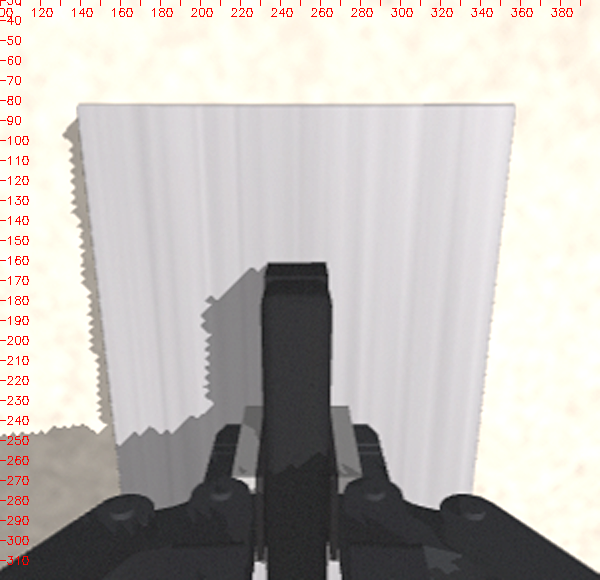

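Run:
```python
from h import *
s=grab("wrist"); st=sense(); R=Ro.from_euler('xyz',st['tcp_rot'],degrees=True)
for n,uv,z in [("tip",(248,233),26.4),("bar far top",(248,161.5),52),("bar far bottom34",(248,176),52),("lidfarL",(138.5,82.5),18),("lidfarR",(357,82.5),18)]:
    print(n,R.inv().apply(pix(s,uv,z)[0]-st['tool_pos']).round(1))
crop(s,(200,140,300,300),5,"pics/w11.png")
c=s["extrinsics"]; print(R.inv().apply(c[:3,3]-st['tool_pos']))
```

```text
tip [ 8.4  0.2 -0. ]
bar far top [ 54.5   0.3 -25.7]
bar far bottom34 [ 48.2   0.3 -25.7]
lidfarL [ 87.1 -54.1   8.2]
lidfarR [87.  54.5  8.4]
[  79.98846315    0.43183403 -142.6243859 ]
```

View pics/w11.png

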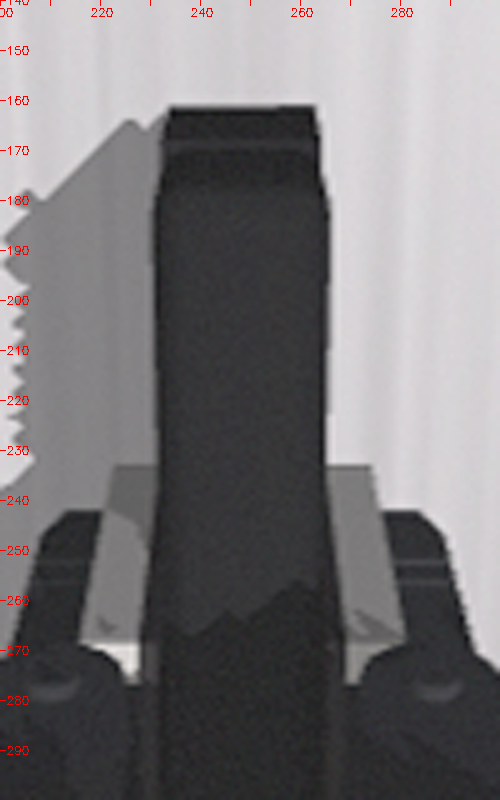

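Gripped square: lid edges at columns 138 and 357 around the finger centre at 248. Lifting, turning to the box's yaw and carrying it over.

```bash
python3 -m creep '{"translation":[[0,0,-10],[0,0,-30],[0,0,-40],[0,0,-40],[0,0,-40],[0,0,-34],[0,0,-10],[0,0,0],[0,0,0],[0,0,0]],"rotation":[[0,0,0],[0,0,0],[0,0,0],[0,0,0],[0,0,0],[0,0,0.1],[0,0,0.13],[0,0,0.13],[0,0,0.13],[0,0,0.108]],"claw":[8,8,8,8,8,8,8,8,8,8]}' 60
python3 -m creep '{"translation":[[-10,-2,0],[-20,-4.5,0],[-34,-8,0],[-34,-8,0],[-34,-8,0],[-34,-8,0],[-34,-8,0],[-34,-8,0],[-34,-8,0],[-34,-8,0]],"rotation":[[0,0,0],[0,0,0],[0,0,0],[0,0,0],[0,0,0],[0,0,0],[0,0,0],[0,0,0],[0,0,0],[0,0,0]],"claw":[8,8,8,8,8,8,8,8,8,8]}' 60
python3 - <<'E'
from h import *
plan([525.4,-228.4,200],97.5)
E
```

```text
time: 12.45
tool_pos: [563.8, 189.6, 228.8]
tcp_rot: [-179.9, 0.0, 97.2]
ft_force: [0.3, -0.7, -4.2]
finger_gap: 14.9
time: 13.45
tool_pos: [532.9, -120.7, 228.9]
tcp_rot: [-180.0, -0.0, 97.7]
ft_force: [1.4, 0.3, -4.6]
finger_gap: 15.1
t 13.45 pos [ 532.9 -120.7  228.9] rot [-179.96   -0.     97.71] q6 -25.8 gap 15.1 F [ 1.4  0.3 -4.6]
shift(tool) [-105.7  -21.9   28.9] rotvec [-0.001 -0.     0.004]
```

```bash
python3 -m creep '{"translation":[[-34,-8,0],[-34,-8,0],[-25,-5,0],[-13.5,-1.9,10],[0,0,20],[0,0,20],[0,0,10],[0,0,0],[0,0,0]],"rotation":[[0,0,0],[0,0,0],[0,0,0],[0,0,0],[0,0,0],[0,0,0],[0,0,0],[0,0,0],[0,0,0]],"claw":[8,8,8,8,8,8,8,8,8]}' 60
python3 - <<'E'
from h import *
plan([525.4,-228.4,130],97.5)
s=grab("wrist"); crop(s,(60,30,460,320),1.9,"pics/w12.png")
s=grab("scene"); crop(s,(100,130,250,280),4,"pics/s12.png")
s=grab("top"); crop(s,(280,150,420,250),5.5,"pics/t12.png")
E
```

```text
time: 14.35
tool_pos: [525.3, -227.1, 169.4]
tcp_rot: [-180.0, -0.0, 97.6]
ft_force: [0.8, -0.6, -3.7]
finger_gap: 15.1
t 14.35 pos [ 525.3 -227.1  169.4] rot [-1.800e+02 -1.000e-02  9.757e+01] q6 -36.1 gap 15.1 F [ 0.8 -0.6 -3.7]
shift(tool) [-1.3 -0.  39.4] rotvec [-0.    -0.     0.001]
```

View pics/w12.png

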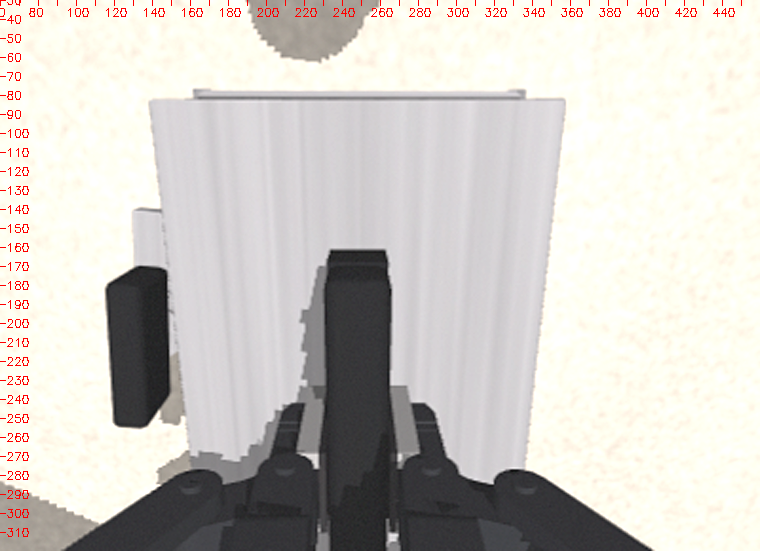

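View pics/s12.png

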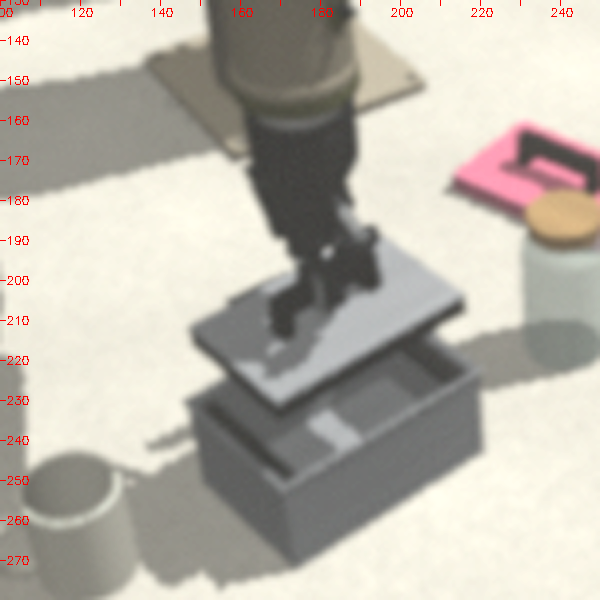

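View pics/t12.png

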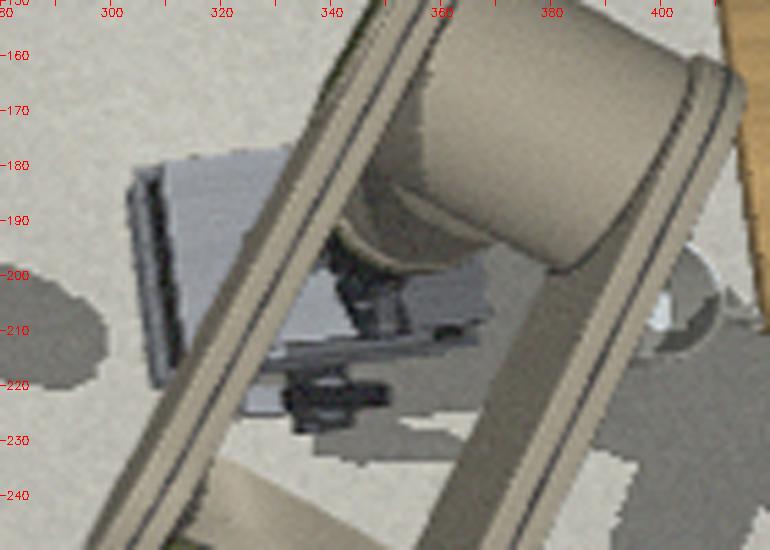

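Wrist view: the lid's edges (138 and 357) are centred over the box's far rim (161 and 336) and parallel to it. Lowering.

```bash
python3 -m creep '{"translation":[[-1.3,0.4,5],[0,0,15],[0,0,15],[0,0,8],[0,0,0],[0,0,0]],"rotation":[[0,0,0],[0,0,0],[0,0,0],[0,0,0],[0,0,0],[0,0,0]],"claw":[8,8,8,8,8,8]}' 60
python3 - <<'E'
from h import *
plan([525.4,-228.4,106.4],97.5)
s=grab("wrist"); crop(s,(60,30,460,320),1.9,"pics/w13.png")
s=grab("scene"); crop(s,(130,160,240,280),6,"pics/s13.png")
E
```

```text
time: 15.1
tool_pos: [525.5, -228.5, 125.5]
tcp_rot: [-180.0, -0.0, 97.5]
ft_force: [-0.5, -0.2, -4.1]
finger_gap: 15.2
t 15.1 pos [ 525.5 -228.5  125.5] rot [-1.7995e+02 -4.0000e-02  9.7510e+01] q6 -36.1 gap 15.2 F [-0.5 -0.2 -4.1]
shift(tool) [ 0.1 -0.1 19.1] rotvec [-0.001 -0.001  0.   ]
```

View pics/w13.png

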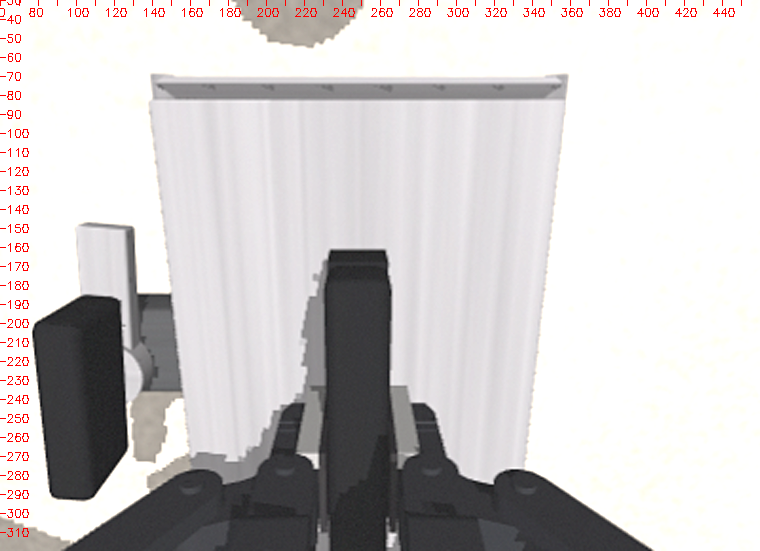

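View pics/s13.png

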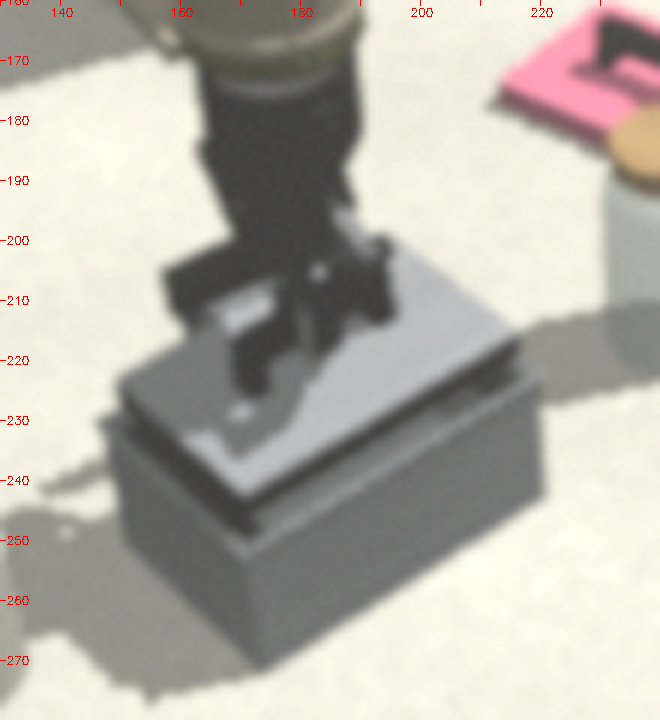

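Run:
```python
from h import *
s=grab("wrist"); st=sense(); R=Ro.from_euler('xyz',st['tcp_rot'],degrees=True)
for n,uv,z in [("rimL",(139.5,69),90),("rimR",(358.5,69),90),("lidfarL",(138.5,82.5),117),("lidfarR",(357,82.5),117)]:
    print(n,R.inv().apply(pix(s,uv,z)[0]-st['tool_pos']).round(1))
s=grab("scene")
# predicted lid corners and rim corners in scene for the believed pose
c=np.array([525.3,-226.1]);a=np.radians(7.5);X=np.array([np.cos(a),np.sin(a)]);Y=np.array([-X[1],X[0]])
for n,hx,hy,z in(("rim",62,92,90),("lidtop",55,85,117)):
    print(n,[proj(s,[*(c+i*hx*X+j*hy*Y),z])[0].round(1).tolist() for i,j in((-1,-1),(-1,1),(1,1),(1,-1))])
```

```text
rimL [ 96.1 -62.7  36.8]
rimR [96.  64.8 36.9]
lidfarL [ 87.5 -54.4   9.8]
lidfarR [87.4 55.2  9.9]
rim [[146.2, 229.6], [194.4, 202.8], [219.5, 221.9], [170.3, 251.5]]
lidtop [[148.2, 223.0], [193.4, 198.2], [215.9, 215.2], [169.8, 242.3]]
```

```bash
python3 -m creep '{"translation":[[0,0.6,4],[0,0,4],[0,0,4],[0,0,3],[0,0,2],[0,0,1],[0,0,0]],"rotation":[[0,0,0],[0,0,0],[0,0,0],[0,0,0],[0,0,0],[0,0,0],[0,0,0]],"claw":[8,8,8,8,8,8,8]}' 60
python3 - <<'E'
from h import *
plan([525.4,-228.4,106.4],97.5); st=sense(); print(st['wrist_torque'])
s=grab("wrist"); crop(s,(60,30,460,320),1.9,"pics/w14.png")
E
```

```text
time: 16.0
tool_pos: [526.3, -228.5, 107.9]
tcp_rot: [-180.0, -0.0, 97.5]
ft_force: [0.1, -1.0, -5.1]
finger_gap: 14.9
t 16.0 pos [ 526.3 -228.5  107.9] rot [-1.7999e+02 -1.0000e-02  9.7510e+01] q6 -36.1 gap 14.9 F [ 0.1 -1.  -5.1]
shift(tool) [ 0.2 -0.9  1.5] rotvec [-0. -0.  0.]
[-0.01601897 -0.04312084 -0.00261944]
```

View pics/w14.png

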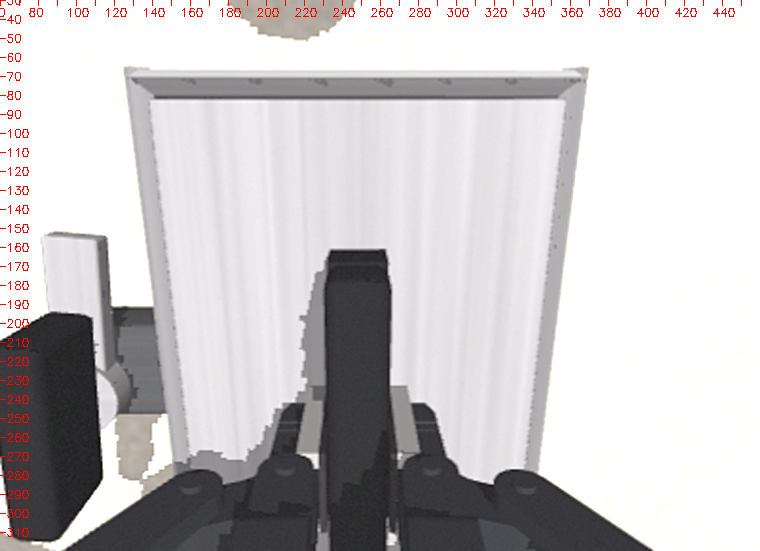

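Lid is in the mouth without contact. Pressing slowly while holding the handle, which keeps it level.

```bash
python3 -m creep '{"translation":[[0,0,1.5],[0,0,1.5],[0,0,1.5],[0,0,1.5],[0,0,1.5],[0,0,0]],"rotation":[[0,0,0],[0,0,0],[0,0,0],[0,0,0],[0,0,0],[0,0,0]],"claw":[8,8,8,8,8,8]}' 60
python3 - <<'E'
from h import *
plan([525.4,-228.4,98.4],97.5); st=sense(); print(st['wrist_torque'])
E
```

```text
time: 16.65
tool_pos: [526.8, -228.9, 103.0]
tcp_rot: [179.9, 0.1, 97.5]
ft_force: [-8.7, 3.0, 11.4]
finger_gap: 15.0
t 16.65 pos [ 526.8 -228.9  103. ] rot [1.7995e+02 5.0000e-02 9.7510e+01] q6 -36.1 gap 15.0 F [-8.7  3.  11.4]
shift(tool) [ 0.7 -1.3  4.6] rotvec [0.001 0.001 0.   ]
[0.65848098 1.28671336 0.03139986]
```

```bash
python3 -m creep '{"translation":[[0,-0.3,1.5],[0,-0.2,1.5],[0,0,1.5],[0,0,1],[0,0,0]],"rotation":[[0,0,0],[0,0,0],[0,0,0],[0,0,0],[0,0,0]],"claw":[8,8,8,8,8]}' 60
python3 - <<'E'
from h import *
plan([525.4,-228.4,98.4],97.5); st=sense(); print(st['wrist_torque'])
E
```

```text
time: 17.15
tool_pos: [526.8, -228.8, 98.3]
tcp_rot: [179.9, 0.1, 97.5]
ft_force: [-9.6, 5.4, 17.0]
finger_gap: 14.7
t 17.15 pos [ 526.8 -228.8   98.3] rot [1.7989e+02 5.0000e-02 9.7510e+01] q6 -36.1 gap 14.7 F [-9.6  5.4 17. ]
shift(tool) [ 0.6 -1.3 -0.1] rotvec [0.002 0.001 0.   ]
[ 0.98020627  1.51488986 -0.04161719]
```

```bash
python3 -m creep '{"translation":[[0,0,1],[0,0,0.5],[0,0,0]],"rotation":[[0,0,0],[0,0,0],[0,0,0]],"claw":[8,8,8]}' 60
python3 - <<'E'
from h import *
plan([525.4,-228.4,98.4],97.5); st=sense(); print(st['wrist_torque'])
E
```

```text
time: 17.45
tool_pos: [526.8, -228.8, 98.2]
tcp_rot: [179.9, 0.1, 97.5]
ft_force: [-14.7, 9.7, 28.4]
finger_gap: 14.8
t 17.45 pos [ 526.8 -228.8   98.2] rot [1.7989e+02 7.0000e-02 9.7530e+01] q6 -36.1 gap 14.8 F [-14.7   9.7  28.4]
shift(tool) [ 0.6 -1.4 -0.2] rotvec [0.002 0.001 0.   ]
[ 1.42780109  2.46877047 -0.01842187]
```

Hard stop reached (z no longer changes, force rising). Relaxing, then releasing.

```bash
python3 -m creep '{"translation":[[0,0,-1.5],[0,0,-1],[0,0,0],[0,0,0],[0,0,0],[0,0,0],[0,0,-4],[0,0,-15],[0,0,-30],[0,0,-20]],"rotation":[[0,0,0],[0,0,0],[0,0,0],[0,0,0],[0,0,0],[0,0,0],[0,0,0],[0,0,0],[0,0,0],[0,0,0]],"claw":[8,8,20,35,45,45,45,45,45,45]}' 60
python3 -m creep '{"translation":[[-40,0,-30],[-10,0,-10],[0,0,0],[0,0,0],[0,0,0]],"rotation":[[0,0,0],[0,0,0],[0,0,0],[0,0,0],[0,0,0]],"claw":[45,45,45,45,45]}' 60
python3 - <<'E'
from h import *
plan([441.3,-237,180],92.5); st=sense(); print(st['wrist_torque'])
s=grab("wrist"); crop(s,(130,0,430,290),2,"pics/w15.png")
s=grab("scene"); crop(s,(130,180,240,280),7,"pics/s15.png")
E
```

```text
time: 18.45
tool_pos: [526.6, -229.0, 168.2]
tcp_rot: [179.9, 0.1, 97.5]
ft_force: [-0.1, -0.6, -0.5]
finger_gap: 45.0
time: 18.95
tool_pos: [531.7, -276.9, 203.5]
tcp_rot: [-179.9, -0.1, 97.5]
ft_force: [-0.2, 0.1, 0.1]
finger_gap: 45.2
t 18.95 pos [ 531.7 -276.9  203.5] rot [-1.7989e+02 -1.2000e-01  9.7530e+01] q6 -40.0 gap 45.2 F [-0.2  0.1  0.1]
shift(tool) [ 51.3 -84.3  23.8] rotvec [-0.002 -0.002  0.088]
[ 0.0227085  -0.02152696  0.02857521]
```

View pics/w15.png

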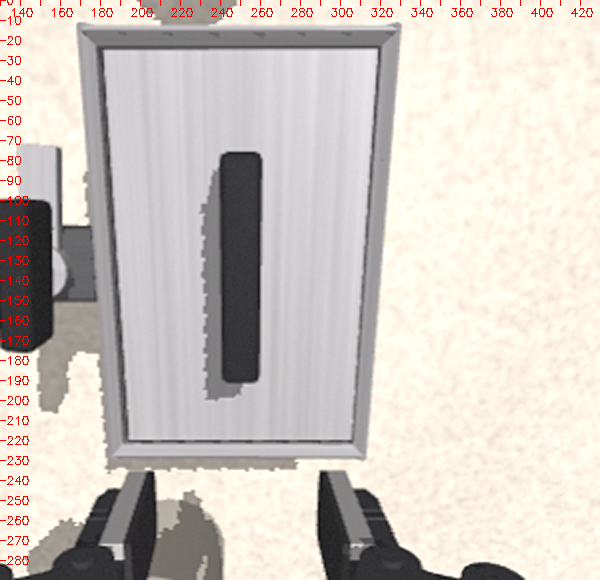

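View pics/s15.png

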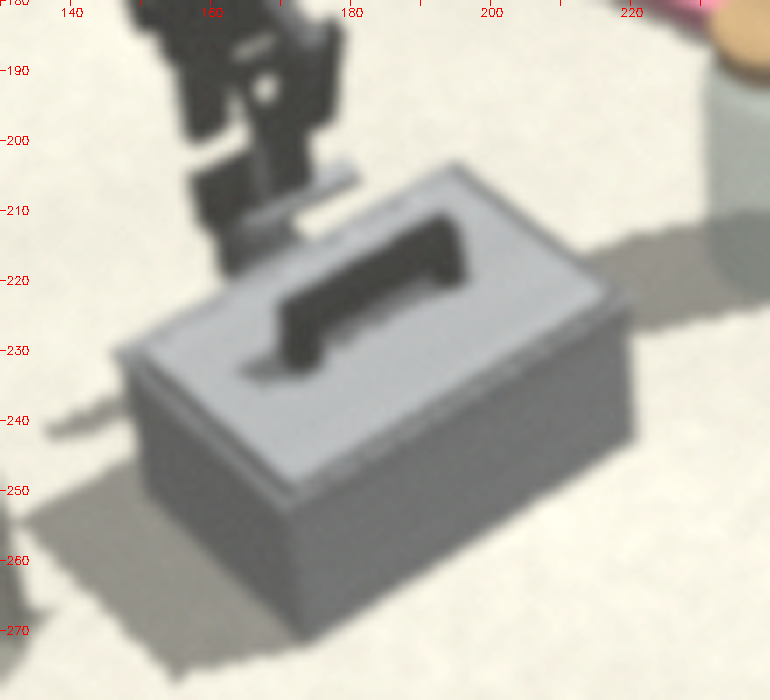

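Lid seated: its edge is even inside the rim all round. I'll confirm each end with a closed-finger press.

```bash
python3 -m creep '{"translation":[[-17,1,10],[0,0,25],[0,0,30],[0,0,25],[0,0,9],[0,0,1.5],[0,0,1.5],[0,0,1.5],[0,0,0]],"rotation":[[0,0,0],[0,0,0],[0,0,0],[0,0,0],[0,0,0],[0,0,0],[0,0,0],[0,0,0],[0,0,0]],"claw":[0,0,0,0,0,0,0,0,0]}' 40
python3 - <<'E'
from h import *
plan([534.9,-293.8,90],97.5)
E
```

```text
time: 19.95
tool_pos: [536.3, -295.4, 102.9]
tcp_rot: [179.9, 0.1, 97.5]
ft_force: [-0.0, -0.0, 0.1]
finger_gap: -0.2
t 19.95 pos [ 536.3 -295.4  102.9] rot [1.7991e+02 8.0000e-02 9.7510e+01] q6 -41.1 gap -0.2 F [-0.  -0.   0.1]
shift(tool) [ 1.7 -1.3 12.9] rotvec [0.002 0.001 0.   ]
```

```bash
python3 -m creep '{"translation":[[1.5,-1,3],[0,0,3],[0,0,2],[0,0,2],[0,0,1.5],[0,0,1.5],[0,0,1],[0,0,0]],"rotation":[[0,0,0],[0,0,0],[0,0,0],[0,0,0],[0,0,0],[0,0,0],[0,0,0],[0,0,0]],"claw":[0,0,0,0,0,0,0,0]}' 40
python3 - <<'E'
from h import *
plan([534.9,-293.8,90],97.5)
E
```

```text
time: 20.75
tool_pos: [534.5, -293.6, 89.9]
tcp_rot: [-180.0, 0.0, 97.5]
ft_force: [-8.8, 5.0, 17.2]
finger_gap: 0.1
t 20.75 pos [ 534.5 -293.6   89.9] rot [-1.800e+02  1.000e-02  9.751e+01] q6 -41.1 gap 0.1 F [-8.8  5.  17.2]
shift(tool) [-0.2  0.4 -0.1] rotvec [-0.  0.  0.]
```

End b: 17 N at z = 89.9 (rim 90), so it is home. Now end a, passing above the handle.

```bash
python3 -m creep '{"translation":[[0,0,-8],[0,0,-25],[0,0,-30],[34,0,0],[34,0,0],[34,0,0],[34,0,0],[0,0,25],[0,0,20],[0,0,4]],"rotation":[[0,0,0],[0,0,0],[0,0,0],[0,0,0],[0,0,0],[0,0,0],[0,0,0],[0,0,0],[0,0,0],[0,0,0]],"claw":[0,0,0,0,0,0,0,0,0,0]}' 40
python3 -m creep '{"translation":[[0,0,3],[0,0,2],[0,0,2],[0,0,2],[0,0,2],[0,0,2],[0,0,1],[0,0,0]],"rotation":[[0,0,0],[0,0,0],[0,0,0],[0,0,0],[0,0,0],[0,0,0],[0,0,0],[0,0,0]],"claw":[0,0,0,0,0,0,0,0]}' 40
python3 - <<'E'
from h import *
plan([517.1,-159,90],97.5)
E
```

```text
time: 21.75
tool_pos: [515.0, -157.7, 99.1]
tcp_rot: [-179.8, -0.1, 97.5]
ft_force: [-1.1, -0.0, -0.4]
finger_gap: -0.1
time: 22.55
tool_pos: [517.1, -159.0, 89.9]
tcp_rot: [180.0, 0.0, 97.5]
ft_force: [-9.2, 2.9, 17.3]
finger_gap: 0.1
t 22.55 pos [ 517.1 -159.    89.9] rot [1.7996e+02 3.0000e-02 9.7510e+01] q6 -30.0 gap 0.1 F [-9.2  2.9 17.3]
shift(tool) [-0.   0.  -0.1] rotvec [0.001 0.001 0.   ]
```

Both ends are flush (z = 89.9 at 17 N). Now back to the knob.

```bash
python3 -m creep '{"translation":[[0,0,-8],[0,0,-30],[0,0,-40],[-22,-28,-10],[-22,-28,0],[-23,-29,0],[0,0,0],[0,0,0],[0,0,0]],"rotation":[[0,0,0],[0,0,0],[0,0,0],[0,0,0],[0,0,0],[0,0,0.087],[0,0,0],[0,0,0],[0,0,0]],"claw":[0,20,45,45,45,45,45,45,45]}' 40
python3 - <<'E'
from h import *
plan([441.3,-237,107],92.5)
s=grab("wrist"); crop(s,(130,80,430,320),2.4,"pics/w16.png")
E
```

```text
time: 23.45
tool_pos: [441.6, -235.9, 175.7]
tcp_rot: [180.0, -0.0, 92.6]
ft_force: [0.2, 1.0, -0.1]
finger_gap: 44.8
t 23.45 pos [ 441.6 -235.9  175.7] rot [ 1.7997e+02 -1.0000e-02  9.2570e+01] q6 -36.6 gap 44.8 F [ 0.2  1.  -0.1]
shift(tool) [-1.1 -0.4 68.7] rotvec [ 0.    -0.     0.001]
```

View pics/w16.png

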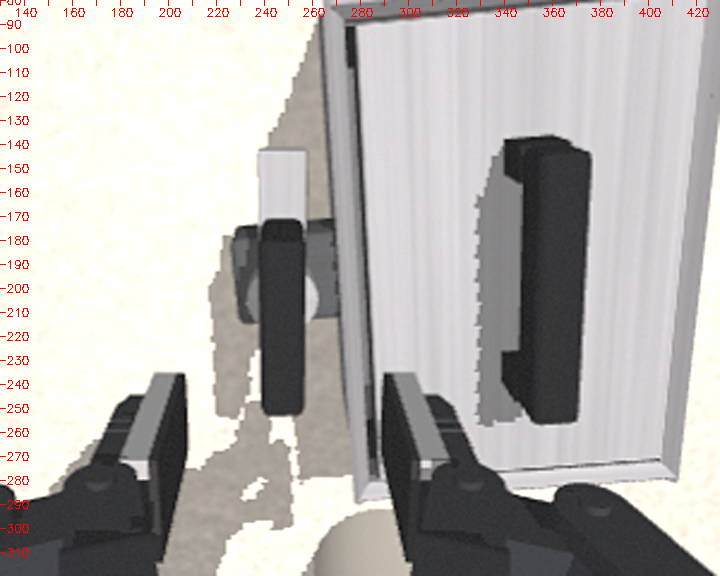

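```bash
python3 -m creep '{"translation":[[-1,-0.3,10],[0,0,20],[0,0,20],[0,0,18],[0,0,0],[0,0,0],[0,0,0],[0,0,0],[0,0,0],[0,0,0]],"rotation":[[0,0,0],[0,0,0],[0,0,0],[0,0,0],[0,0,0],[0,0,0],[0,0,0],[0,0,0],[0,0,0],[0,0,0]],"claw":[45,45,45,45,45,30,15,5,5,5]}' 30
python3 - <<'E'
from h import *
plan([441.3,-237,107],92.5)
s=grab("wrist"); crop(s,(130,80,430,320),2.4,"pics/w17.png")
E
```

```text
time: 24.5
tool_pos: [441.3, -237.6, 108.8]
tcp_rot: [179.9, 0.0, 92.5]
ft_force: [-4.3, 2.6, 6.7]
finger_gap: 12.8
t 24.5 pos [ 441.3 -237.6  108.8] rot [1.7995e+02 4.0000e-02 9.2530e+01] q6 -36.7 gap 12.8 F [-4.3  2.6  6.7]
shift(tool) [0.6 0.  1.8] rotvec [0.001 0.001 0.   ]
```

View pics/w17.png

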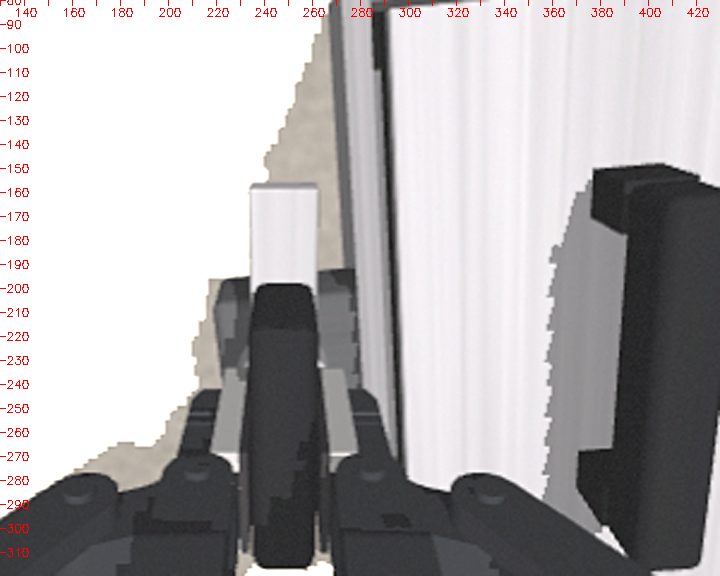

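```bash
python3 -m creep '{"translation":[[0,0,0],[0,0,0],[0,0,0],[0,0,0],[0,0,0],[0,0,0],[0,0,0]],"rotation":[[0,0,0.06],[0,0,0.11],[0,0,0.11],[0,0,0.11],[0,0,0.11],[0,0,0.11],[0,0,0.06]],"claw":[5,5,5,5,5,5,5]}' 30
python3 - <<'E'
from h import *
plan([441.3,-237,107],13.5)
E
```

```text
time: 25.25
tool_pos: [441.3, -237.6, 108.7]
tcp_rot: [179.9, 0.0, 53.9]
ft_force: [-3.6, 1.5, 5.9]
finger_gap: 13.3
t 25.25 pos [ 441.3 -237.6  108.7] rot [179.92   0.    53.89] q6 1.9 gap 13.3 F [-3.6  1.5  5.9]
shift(tool) [ 0.5 -0.4  1.7] rotvec [ 0.001 -0.001  0.705]
```

```bash
python3 -m creep '{"translation":[[0,0,0],[0,0,0],[0,0,0],[0,0,0],[0,0,0],[0,0,0],[0,0,0],[0,0,0]],"rotation":[[0,0,0.06],[0,0,0.11],[0,0,0.11],[0,0,0.11],[0,0,0.11],[0,0,0.11],[0,0,0.1],[0,0,0]],"claw":[5,5,5,5,5,5,5,5]}' 30
python3 - <<'E'
from h import *
plan([441.3,-237,107],13.5)
E
```

```text
time: 26.05
tool_pos: [441.4, -237.7, 108.7]
tcp_rot: [179.9, -0.1, 13.3]
ft_force: [-2.7, 0.8, 5.0]
finger_gap: 13.6
t 26.05 pos [ 441.4 -237.7  108.7] rot [ 1.7992e+02 -6.0000e-02  1.3310e+01] q6 42.5 gap 13.6 F [-2.7  0.8  5. ]
shift(tool) [ 0.1 -0.7  1.7] rotvec [ 0.001 -0.001 -0.003]
```

```bash
python3 -m creep '{"translation":[[0,0,0],[0,0,0],[0,0,0],[0,0,-4],[0,0,-20],[0,0,-40],[0,0,-40],[-40,0,-10],[-40,0,0],[0,0,0]],"rotation":[[0,0,0],[0,0,0],[0,0,0],[0,0,0],[0,0,0],[0,0,0],[0,0,0],[0,0,0],[0,0,0],[0,0,0]],"claw":[25,40,45,45,45,45,45,45,45,45]}' 30
python3 -m creep '{"translation":[[0,0,0],[0,0,0],[0,0,0]],"rotation":[[0,0,0],[0,0,0],[0,0,0]],"claw":[45,45,45]}' 30
python3 - <<'E'
from h import *
plan([441.3,-237,180],13.5)
s=grab("wrist"); crop(s,(100,0,420,220),2.4,"pics/w18.png")
P=s
s=grab("scene"); crop(s,(90,170,350,290),3,"pics/s18.png")
s=grab("top"); crop(s,(100,100,430,270),2.4,"pics/t18.png")
E
```

```text
time: 27.05
tool_pos: [360.4, -256.9, 222.4]
tcp_rot: [179.9, 0.0, 13.3]
ft_force: [0.6, -0.5, 0.3]
finger_gap: 45.2
time: 27.35
tool_pos: [363.7, -255.6, 221.5]
tcp_rot: [-180.0, 0.0, 13.5]
ft_force: [-0.2, -0.1, 0.5]
finger_gap: 45.0
t 27.35 pos [ 363.7 -255.6  221.5] rot [-179.97    0.     13.5 ] q6 34.8 gap 45.0 F [-0.2 -0.1  0.5]
shift(tool) [79.8  0.1 41.5] rotvec [-0.  0.  0.]
```

View pics/w18.png

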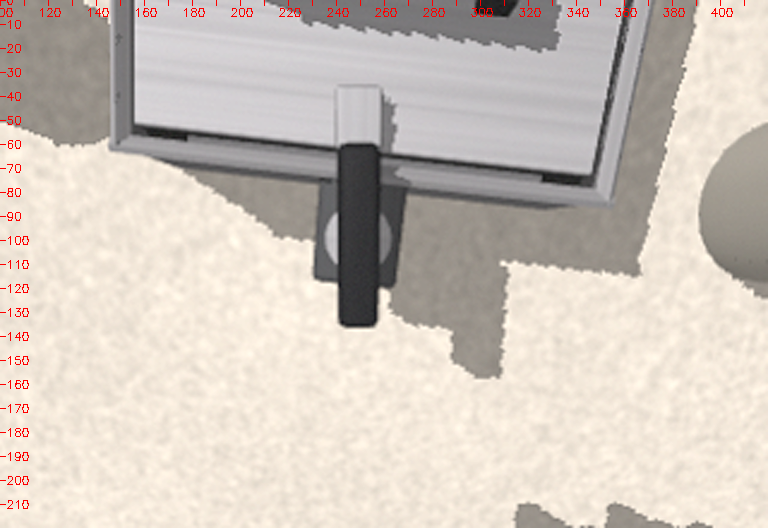

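View pics/s18.png

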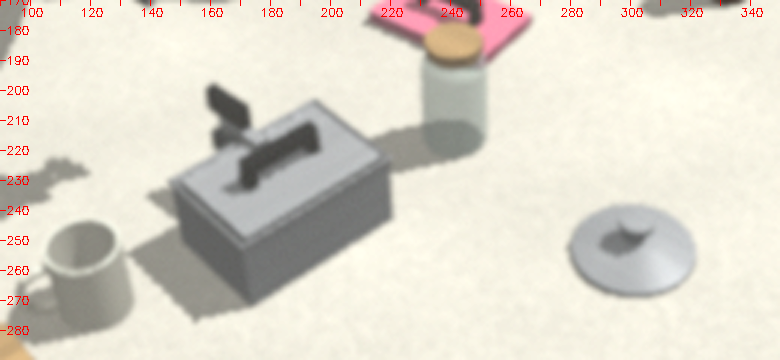

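View pics/t18.png

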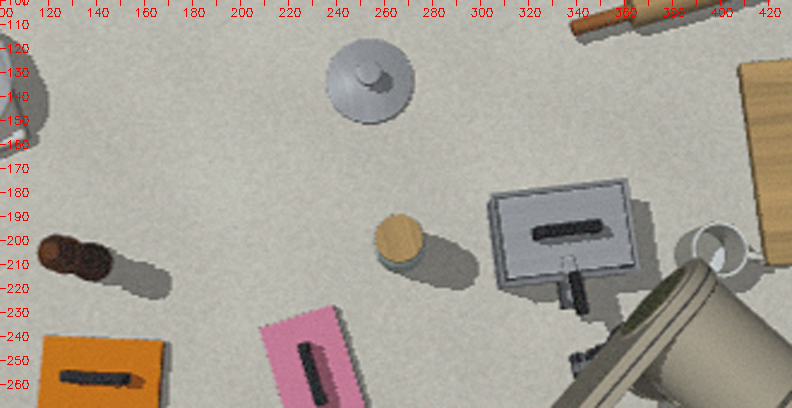

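The tongue lies over the lid's edge (wrist view, 249,35–60) and the lid sits evenly inside the rim. The jar, mug, pan lid and mill are at their starting pixels, and the gripper is clear.

Run:
```python
from bench import *
print(hand_in())
```

```text
the job is handed in; nothing more can be done
None
```

The dough box is sealed and handed in at about 27.5 s: lid pressed home, clamp locked across it, and the arm clear of everything. The hand-in reported no verdict.

- **Clamp out:** I swung it from about 1.3 rad to about 0.09 rad, clear of the mouth.
- **Lid:** I gripped the grey steel lid by its handle, lowered it into the mouth without contact and pressed it slowly to the hard stop. A closed-finger press of 17 N then read z = 89.9 mm at both ends, against a rim height of 90 mm.
- **Clamp locked:** I turned the knob back to about 1.47 rad, judged from the tool's yaw. The last wrist picture shows the tongue over the lid.
- **Final state:** The gripper was open and clear, with a wrist force of about 0.5 N. The jar, mug, pan lid and mill looked unmoved in the final pictures.
- **Disagreement:** The three cameras differed by 3–5 mm in places. I settled that against the clamp's pivot, found by gripping the knob, and by comparing fingers with target in close-up pictures. While pressing I also saw side forces of up to about 15 N, from the arm giving slightly.

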